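# Swap two power banks between leaning charging cradles

### The job

The blue and the orange power bank stand in each other's charging cradles. Swap them so that each stands in the cradle of its own colour, using the empty grey cradle to park one meanwhile, and push each firmly home in its own cradle until its contact plate is felt to reach its stop, without forcing the stop. Do not lay a bank on the desk, and leave the other things on the desk where they are.

Things in the scene. Friction and masses are not known exactly. Their poses are not given: they have to be found in the camera images.
- blue_bank_mid (a point): centre of the blue power bank, a flat slab 20 mm thick (its x axis), 88 mm wide (y) and 110 mm long (z, to its upper end), about 0.2 kg, rounded edges, the same blue all over; at the start it stands in the orange cradle. Too wide to be held across its width: pinch its two broad faces, 20 mm apart, near the upper end
- blue_bank: the blue power bank; same point and axes as blue_bank_mid
- orange_bank_mid (a point): centre of the orange power bank, a flat slab 20 mm thick (its x axis), 88 mm wide (y) and 110 mm long (z, to its upper end), about 0.2 kg, rounded edges, the same orange all over; at the start it stands in the blue cradle. Too wide to be held across its width: pinch its two broad faces, 20 mm apart, near the upper end
- orange_bank: the orange power bank; same point and axes as orange_bank_mid
- blue_slot: pocket of the blue charging cradle; origin: centre of its mouth, 60 mm above the desk; z out of the mouth, leaning 30 degrees from vertical, to the robot's left (roughly +y); x across its 25 mm gap, to the right; y along its 94 mm width. Walls 4 mm thick, 54 mm deep, flared lips 8 mm high round the mouth. A bank goes in lengthwise with 2.5 mm play each side in x, 3 mm in y
- blue_contact (a joint): travel (m) of the black contact plate at the bottom of the blue pocket: 0 as found, 0.008 at its stop. As found its face lies 30 to 40 mm below the mouth: it differs from cradle to cradle and is not reported. It yields at about 5 N and stays where it is left; with wall friction, pushing a bank takes 5 to 12 N until the stop is felt
- blue_overtravel (a joint): how far (m) the stop of the blue cradle's contact plate has been forced: 0 normally; the stop is backed by a strong spring that gives way above about 20 N, by up to 0.006, and comes back
- blue_cradle: the blue cradle as a whole, fixed to the desk: a black foot 104 x 116 mm with the blue pocket on it; origin on the desk, 60 mm straight below the mouth; turned about the vertical
- orange_slot: pocket of the orange charging cradle; origin: centre of its mouth, 60 mm above the desk; z out of the mouth, leaning 30 degrees from vertical, to the robot's left (roughly +y); x across its 25 mm gap, to the right; y along its 94 mm width. Walls 4 mm thick, 54 mm deep, flared lips 8 mm high round the mouth. A bank goes in lengthwise with 2.5 mm play each side in x, 3 mm in y
- orange_contact (a joint): travel (m) of the black contact plate at the bottom of the orange pocket: 0 as found, 0.008 at its stop. As found its face lies 30 to 40 mm below the mouth: it differs from cradle to cradle and is not reported. It yields at about 5 N and stays where it is left; with wall friction, pushing a bank takes 5 to 12 N until the stop is felt
- orange_overtravel (a joint): how far (m) the stop of the orange cradle's contact plate has been forced: 0 normally; the stop is backed by a strong spring that gives way above about 20 N, by up to 0.006, and comes back
- orange_cradle: the orange cradle as a whole, fixed to the desk: a black foot 104 x 116 mm with the orange pocket on it; origin on the desk, 60 mm straight below the mouth; turned about the vertical
- grey_slot: the pocket of the grey spare cradle, empty at the start, for parking; the same form and axes as the other pockets, but with a fixed floor 36 mm below the mouth
- mouse_mid (a point): centre of the white computer mouse, 108 x 58 x 22 mm; a bystander to leave alone
- tape_roll_mid (a point): centre of the roll of cream paper tape lying flat, 52 mm across, 15 mm high; a bystander to leave alone
- eraser_mid (a point): centre of the eraser in a blue-grey sleeve, 21 x 48 x 12 mm; a bystander to leave alone
- red_book_mid (a point): centre of the closed red book lying flat, 178 x 118 x 21 mm; a bystander to leave alone
Things that resemble listed ones, but are neither listed nor needed, are in the scene too. Leave any yellow look-alike of the orange_cradle alone.

How it is judged (in metres and radians):
On the way, in this order (a step that is already met when the one before it is completed fails the run):
1. one bank has been parked in the grey cradle and let go (((x of blue_bank_mid in the frame of grey_slot between -0.008 and 0.008 m and y of blue_bank_mid in the frame of grey_slot between -0.008 and 0.008 m and z of blue_bank_mid in the frame of grey_slot below 0.03 m and angle between the z axis of blue_bank_mid and the z axis of grey_slot, either way round below 0.15 rad and contact force between the fingers and blue_bank below 0.1 N) or (x of orange_bank_mid in the frame of grey_slot between -0.008 and 0.008 m and y of orange_bank_mid in the frame of grey_slot between -0.008 and 0.008 m and z of orange_bank_mid in the frame of grey_slot below 0.03 m and angle between the z axis of orange_bank_mid and the z axis of grey_slot, either way round below 0.15 rad and contact force between the fingers and orange_bank below 0.1 N))), for 0.2 s.
2. the other bank stands in the cradle of its own colour, let go, while the first is still parked ((((x of blue_bank_mid in the frame of blue_slot between -0.008 and 0.008 m and y of blue_bank_mid in the frame of blue_slot between -0.008 and 0.008 m and z of blue_bank_mid in the frame of blue_slot below 0.03 m and angle between the z axis of blue_bank_mid and the z axis of blue_slot, either way round below 0.15 rad and contact force between the fingers and blue_bank below 0.1 N) and (x of orange_bank_mid in the frame of grey_slot between -0.008 and 0.008 m and y of orange_bank_mid in the frame of grey_slot between -0.008 and 0.008 m and z of orange_bank_mid in the frame of grey_slot below 0.03 m and angle between the z axis of orange_bank_mid and the z axis of grey_slot, either way round below 0.15 rad and contact force between the fingers and orange_bank below 0.1 N)) or ((x of orange_bank_mid in the frame of orange_slot between -0.008 and 0.008 m and y of orange_bank_mid in the frame of orange_slot between -0.008 and 0.008 m and z of orange_bank_mid in the frame of orange_slot below 0.03 m and angle between the z axis of orange_bank_mid and the z axis of orange_slot, either way round below 0.15 rad and contact force between the fingers and orange_bank below 0.1 N) and (x of blue_bank_mid in the frame of grey_slot between -0.008 and 0.008 m and y of blue_bank_mid in the frame of grey_slot between -0.008 and 0.008 m and z of blue_bank_mid in the frame of grey_slot below 0.03 m and angle between the z axis of blue_bank_mid and the z axis of grey_slot, either way round below 0.15 rad and contact force between the fingers and blue_bank below 0.1 N)))), for 0.2 s.
At the end, for the whole second after the job is handed in: Each bank stands at rest in the pocket of its own colour, its centre within 8 mm of the pocket's middle line, at most 21 mm beyond the mouth, within 0.15 rad of the pocket's axis, with that cradle's contact plate pushed at least 6.5 of its 8 mm, and neither bank is touched by the fingers (x of blue_bank_mid in the frame of blue_slot between -0.008 and 0.008 m and y of blue_bank_mid in the frame of blue_slot between -0.008 and 0.008 m and z of blue_bank_mid in the frame of blue_slot below 0.021 m and angle between the z axis of blue_bank_mid and the z axis of blue_slot, either way round below 0.15 rad and value of joint each of blue_contact, orange_contact above 0.0065 m and contact force between the fingers and blue_bank below 0.1 N and linear speed of each of blue_bank, orange_bank below 0.02 m/s and x of orange_bank_mid in the frame of orange_slot between -0.008 and 0.008 m and y of orange_bank_mid in the frame of orange_slot between -0.008 and 0.008 m and z of orange_bank_mid in the frame of orange_slot below 0.021 m and angle between the z axis of orange_bank_mid and the z axis of orange_slot, either way round below 0.15 rad and contact force between the fingers and orange_bank below 0.1 N).
It fails at once if one of the bystanders (mouse, tape roll, eraser, red book) is moved more than 20 mm (distance of any of mouse_mid, tape_roll_mid, eraser_mid, red_book_mid from where it was at the start of the episode above 0.02 m).
It fails at once if a contact plate is forced past its stop: overtravel above 2.5 mm (value of joint any of blue_overtravel, orange_overtravel above 0.0025 m).
It fails at once if a bank is laid or stood on the desk (height (world z) of any of blue_bank_mid, orange_bank_mid below 0.058 m).
It also fails if it takes over 72 s, if anything falls off the work surface, if the arm or the gripper's body presses on something with over 40 N, if the wrist force passes 120 N, or if a joint passes its speed limit or range.

### The arm

A 6-joint arm with a two-finger parallel gripper is mounted at the origin on a cart in front of the work surface, level with it; the furniture and walls round the work are solid. World frame = base frame: x ahead of the robot, y to its left, z up, the work surface at z = 0. Lengths are in mm, angles in rad, forces in N, time in s.
With the tool pointing down it reaches from about 375 to 900 mm from the base axis. Payload 3.1 kg.
Tool frame: the origin (TCP) lies on the centre line of the jaws, within the pads' length; the fingertips stand 25 mm ahead of it and the grasp point (between the pads) lies 6 mm ahead of it (bot.tips_ahead is the z of the fingertips in the tool frame, in mm); z points along the fingers, y is the line along which they close (so a half turn about z gives the same grasp; the last joint's range is limited). The gripper opens to 87 mm and grips with 3 to 60 N. Pads are 19 mm wide; open, the fingers measure 117 mm over their backs; the gripper's body (75 mm by 190 mm) begins 51 mm behind the grasp point.
Start: joints at [1.107, 0.527, 1.433, -0, 1.181, -0.178], TCP at [176.162, 599.636, 247.548] pointing down, gripper open.
Joint ranges: [-3.08, 3.08], [-0.75, 2.2], [0.22, 2.44], [-1.43, 4.57], [0, 2.65], [-2.85, 2.85]. Speed limits (rad/s): [2.79, 2.79, 3.14, 3.14, 3.14, 3.14].

### API

Orientations are given as a unit quaternion [x, y, z, w].
In Python, from station import get_obs, eyes, bot gives the robot as it stands.
- The arm moves only by the shell command python3 -m handwheel 'ROWS' [OPENING] [FORCE]. ROWS is JSON, a list of rows, each an object with "travel": the shift along the tool's x, y, z in m, a list of three; "roll": the turn about the tool's z in rad. A call has 1 to 10 rows; each row is the pose to reach, as a shift and turn from the pose commanded when the call began, along the tool's axes at that moment; what a row does not reach only later rows make up. A row lasts 1/12 s, in which the tool goes at most 41.7 mm and 7.16 degrees, less where a joint would pass 70% of its speed; a pose out of reach is approached as far as the arm can. A call with a gripper value outside its range is refused whole. OPENING is the opening, from 0 (shut) to 1 (fully open), set as the call begins (- or left out, the last holds). The fingers move at their own pace and stop on an object; FORCE is the grip in N (left out, the last holds). Time passes only in rows, so rows that repeat a pose let the fingers close. It gives the time, the measured TCP pose, the force, the opening and the grip force at its end, in the units of the state.
- get_obs(): the state, without advancing time (a new reading comes with each control period).
- eyes.capture(name): name is "scene" or "top"; returns a dict with "color" (420x560x3 uint8, red, green, blue), "depth" (420x560 float32, mm along the optical axis (not along the pixel's ray), 0 where there is no reading), "intrinsics" (3x3 intrinsics, pixels), "k1" (the pictures are not rectified: a ray, as slopes to the right and down, at radius r is drawn at 1 + k1 r^2 times it, then the intrinsics apply), "extrinsics" (4x4, takes a point from camera to world coordinates). Camera axes: x right, y down, z forward; pixel columns grow to the right and rows downward; lengths in mm; the calibration is good to about 2 mm. A picture is of the moment at which its call begins.
- bot.finish_job(): hands the job in; it is judged then, once.
The state is a dict: "time_s": time; "joints": joint angles; "joint_vel": joint speeds; "joint_efforts": joint torques, N m; "position": TCP position; "ee_rot": TCP orientation; "wrist_force": force on the tool from outside, world axes, zero at the start; "wrist_torque": the same for the moment, N m; "grip_width": finger opening in mm; "grip_force": force on a finger pad.
Only numpy, scipy, OpenCV 4.12 (cv2) and the standard library are available. Lean on these libraries where they do the work, as an engineer would, in place of code of your own. Each camera call takes 0.05 s, during which the arm holds its last target. There are 200 camera calls.

## Working session

There is one attempt and no reset: what is moved stays moved. The work goes in short steps, Python scripts to look and compute and a shell command to move; the robot and the scene stay as the last step left them, time stands still between calls to the robot, and variables do not carry over. Pictures are saved under pics/ and viewed, at most 10 in all, crops included, and the job is handed in when it is done.

```bash
ls; mkdir -p pics
python3 - <<'E'
from station import get_obs, eyes, bot
import cv2,numpy as np,pickle
o=get_obs();print(o)
for n in("scene","top"):
    c=eyes.capture(n);pickle.dump(c,open(n+'.pkl','wb'));cv2.imwrite(f'pics/{n}0.png',c['color'][:,:,::-1]);print(n,c['intrinsics'],c['k1'],c['extrinsics'])
E
```

```text
pics
{'time_s': 0.0, 'joints': array([ 1.10652597e+00,  5.28489609e-01,  1.43390986e+00, -4.61456250e-06,
        1.18139031e+00, -1.78491471e-01]), 'joint_vel': array([ 0.00257885,  0.00191451,  0.00153872, -0.00152943,  0.00167671,
        0.00070495]), 'joint_efforts': array([ 1.09496097e-03, -4.40046501e+01, -1.76591116e+01,  6.33851672e-02,
        5.82985603e-02, -1.61246617e-04]), 'position': array([175.84727974, 599.03986945, 246.55477217]), 'ee_rot': array([ 1.42402744e-01,  9.89808189e-01, -1.04299011e-03, -3.44986336e-04]), 'wrist_force': array([ 0.35728538, -0.08600537, -0.18302854]), 'wrist_torque': array([-0.00365597,  0.05808216,  0.00264979]), 'grip_force': 0.0, 'grip_width': 86.96517176335959}
scene [[510.16556312   0.         281.76754509]
 [  0.         510.16556312 207.90554315]
 [  0.           0.           1.        ]] 0.024689111019103503 [[ 7.05173634e-01 -5.27578595e-01  4.73699242e-01 -9.07471705e+01]
 [-7.09012850e-01 -5.29929401e-01  4.65269394e-01 -5.29840238e+02]
 [ 5.56098253e-03 -6.63954558e-01 -7.47752245e-01  1.03444708e+03]
 [ 0.00000000e+00  0.00000000e+00  0.00000000e+00  1.00000000e+00]]
top [[464.49557422   0.         287.66061105]
 [  0.         464.49557422 205.11227347]
 [  0.           0.           1.        ]] -0.11503557206211193 [[-2.62863921e-02 -9.88690348e-01  1.47649661e-01  3.76898225e+02]
 [-9.99399723e-01  2.26573085e-02 -2.62076511e-02  9.46751875e+01]
 [ 2.25659078e-02 -1.48249934e-01 -9.88692438e-01  1.17020505e+03]
 [ 0.00000000e+00  0.00000000e+00  0.00000000e+00  1.00000000e+00]]
```

View pics/scene0.png

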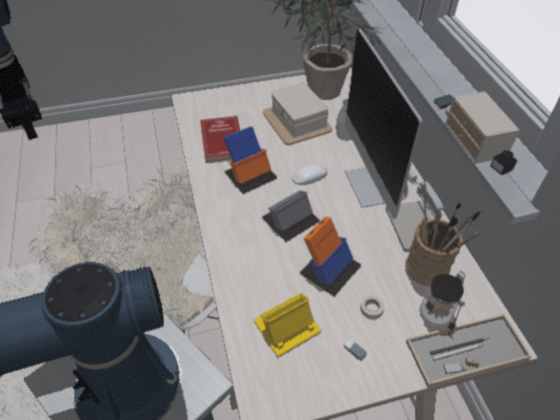

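View pics/top0.png

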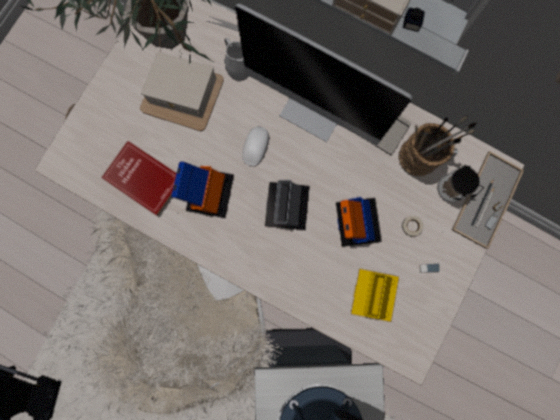

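The blue bank stands in the orange cradle (scene 247,160; top 190,182). The orange bank stands in the blue cradle (scene 330,255; top 355,220). The empty grey cradle is at scene (292,213), top (288,205). The yellow look-alike is at scene (288,325), top (377,295), and I'll leave it alone. Next I'll take point clouds.

```bash
cat > h.py <<'E'
import numpy as np,cv2,pickle
def cloud(c):
    d=c['depth'];h,w=d.shape;v,u=np.mgrid[:h,:w]
    p=cv2.undistortPoints(np.stack([u,v],-1).reshape(-1,1,2).astype(float),c['intrinsics'],np.array([c['k1'],0,0,0,0.])).reshape(h,w,2)
    P=np.dstack([p*d[...,None],d]);E=c['extrinsics']
    W=P@E[:3,:3].T+E[:3,3];W[d==0]=np.nan;return W
def masks(c):
    hsv=cv2.cvtColor(c['color'],cv2.COLOR_RGB2HSV).astype(int);H,S,V=hsv[...,0],hsv[...,1],hsv[...,2]
    return dict(blue=(H>105)&(H<130)&(S>120),orange=(H>5)&(H<16)&(S>150),grey=(S<60)&(V<110))
def plane(P,n=300,t=2.0):
    rng=np.random.default_rng(0);best=None
    for _ in range(n):
        a,b,c=P[rng.choice(len(P),3,False)];m=np.cross(b-a,c-a);l=np.linalg.norm(m)
        if l<50:continue
        m/=l;k=abs((P-a)@m)<t
        if best is None or k.sum()>best.sum():best=k
    Q=P[best];q=Q.mean(0);m=np.linalg.svd(Q-q)[2][2];m*=np.sign(m[2]);return q,m,best
E
python3 - <<'E'
from h import *
np.set_printoptions(precision=3,suppress=True)
for n in('scene','top'):
    c=pickle.load(open(n+'.pkl','rb'));W=cloud(c);M=masks(c)
    for k in('blue','orange'):
        for nm,(lo,hi) in dict(A=((150,195)if n=='top' else(0,0)),).items():pass
        cnt,L,st,ce=cv2.connectedComponentsWithStats(M[k].astype(np.uint8))
        for i in range(1,cnt):
            if st[i,4]<150:continue
            P=W[L==i];P=P[~np.isnan(P[:,0])]
            P=P[P[:,2]>15]
            if len(P)<100: continue
            q,m,b=plane(P)
            print(n,k,ce[i],st[i,4],'mean',P.mean(0),'zmax',np.percentile(P[:,2],99),'plane',q,m,b.mean(),'tilt',np.degrees(np.arccos(m[2])),'yaw',np.degrees(np.arctan2(m[1],m[0])))
W=cloud(pickle.load(open('top.pkl','rb')));print(W[205,288],W[210,250],W[150,256],W[110,300])
c=pickle.load(open('top.pkl','rb'));print(c['color'][200:212:3,270:310:4])
for n,r in(('top',(130,150,400,260)),('scene',(210,110,370,300))):
    im=pickle.load(open(n+'.pkl','rb'))['color'][r[1]:r[3],r[0]:r[2],::-1];s=2.9 if n=='top' else 3.1
    cv2.imwrite(f'pics/{n}_crop.png',cv2.convertScaleAbs(cv2.resize(im,None,fx=s,fy=s,interpolation=cv2.INTER_CUBIC),alpha=1.5))
E
```

```text
scene blue [242.147 143.744] 727 mean [591.954 295.649  99.394] zmax 126.40909875784595 plane [591.844 296.189 100.003] [-0.149 -0.761  0.632] 0.5311203319502075 tilt 50.81298091287995 yaw -101.07762773478916
scene blue [336.414 262.644] 592 mean [ 503.868 -128.638   47.458] zmax 75.19600703338966 plane [ 503.822 -128.78    47.454] [ 0.085 -0.878  0.471] 0.7938144329896907 tilt 61.890779232548574 yaw -84.45692159135584
scene orange [251.343 166.977] 661 mean [581.948 250.57   48.634] zmax 75.61336541920686 plane [584.54  249.516  49.388] [-0.175 -0.852  0.493] 0.5236641221374045 tilt 60.46983646218952 yaw -101.61354284522923
scene orange [322.578 240.108] 900 mean [496.51  -86.713 101.892] zmax 131.68287126131062 plane [498.485 -88.407  99.793] [ 0.08  -0.858  0.507] 0.7293986636971047 tilt 59.535209696053116 yaw -84.68915649365731
top blue [189.873 183.387] 1060 mean [593.778 294.47   98.976] zmax 125.93097569909743 plane [593.201 291.617  96.715] [-0.168 -0.758  0.63 ] 0.6733333333333333 tilt 50.96804741862356 yaw -102.52058161132696
top blue [366.351 222.096] 467 mean [ 501.467 -1
[... 510 characters left out ...]
17] 0.6732117812061711 tilt 58.88137856690658 yaw -84.38981346658153
[540.643  64.839  75.423] [541.742 159.873  -3.203] [692.089 141.145  22.084] [802.762  24.73    6.408]
[[[39 35 36]
  [31 32 36]
  [67 66 70]
  [41 42 42]
  [34 35 39]
  [45 44 49]
  [43 41 47]
  [44 42 41]
  [13 18 17]
  [17 18 18]]

 [[44 41 40]
  [50 51 49]
  [69 70 72]
  [43 43 47]
  [33 29 35]
  [41 44 44]
  [43 44 46]
  [40 38 41]
  [15 17 13]
  [25 22 16]]

 [[47 42 41]
  [46 47 50]
  [65 61 68]
  [39 39 40]
  [32 31 33]
  [43 40 43]
  [35 37 42]
  [32 30 36]
  [20 21 16]
  [28 22 29]]

 [[50 43 44]
  [50 50 48]
  [59 59 61]
  [46 45 46]
  [38 35 40]
  [41 42 42]
  [42 41 44]
  [33 33 36]
  [16 17 18]
  [38 37 40]]]
```

```bash
python3 -m handwheel --help 2>&1 | head -30
```

```text
invalid input: not JSON, or not a number
```

```bash
cat >> h.py <<'E'
def frame(yaw,tilt=30):
    c,s=np.cos(np.radians(yaw)),np.sin(np.radians(yaw));t=np.radians(tilt)
    x=np.array([c*np.cos(t),s*np.cos(t),np.sin(t)]);z=np.array([-c*np.sin(t),-s*np.sin(t),np.cos(t)])
    return np.stack([x,np.cross(z,x),z],1)
E
python3 - <<'E'
from h import *
np.set_printoptions(precision=2,suppress=True)
for nm,c0 in dict(orange=(583,262),grey=(542,62),blue=(502,-115)).items():
  for n in('scene','top'):
    c=pickle.load(open(n+'.pkl','rb'));W=cloud(c).reshape(-1,3);W=W[~np.isnan(W[:,0])]
    k=(np.hypot(W[:,0]-c0[0],W[:,1]-c0[1])<75)&(W[:,2]>14)&(W[:,2]<50);P=W[k]
    # right outer wall
    q,m,b=plane(P);yaw=np.degrees(np.arctan2(m[1],m[0]))
    R=frame(yaw);Q=P[b]@R; xw=np.median(Q[:,0])
    near=abs((W@R)[:,0]-xw)<3;A=(W@R)[near];Wn=W[near]
    A=A[(Wn[:,2]>14)&(Wn[:,2]<52)&(np.hypot(Wn[:,0]-c0[0],Wn[:,1]-c0[1])<75)]
    y0,y1=np.percentile(A[:,1],[1,99])
    # origin: x=xw-16.5, y=mid, height 60
    a=np.array([xw-16.5,(y0+y1)/2,0]);o=R@a;zs=(60-o[2])/R[2,2];o=o+R[:,2]*zs
    print(nm,n,len(P),b.mean(),'tilt',np.degrees(np.arccos(m[2])),'yaw',yaw,'width',y1-y0,'origin',o)
    # everything above 55 in slot frame
    L=(W-o)@R; kk=(abs(L[:,0])<40)&(abs(L[:,1])<60)&(W[:,2]>15)&(L[:,2]<100)
    T=L[kk]; hi=T[T[:,2]>25]; lip=T[(T[:,2]>-6)&(T[:,2]<15)]
    print('   lip x',np.percentile(lip[:,0],[1,99]),'y',np.percentile(lip[:,1],[1,99]),'z max',np.percentile(T[abs(T[:,0])<30][:,2],99))
    if len(hi)>50:
        print('   bank n',len(hi),'x',np.percentile(hi[:,0],[2,50,98]),'y',np.percentile(hi[:,1],[1,99]),'z',np.percentile(hi[:,2],[99,99.7]))
E
```

```text
orange scene 446 0.47085201793721976 tilt 55.31047890570218 yaw -103.12815276433848 width 99.20659596160237 origin [591.14 275.23  60.  ]
   lip x [-12.45  23.65] y [-53.61  52.04] z max 79.65990502416787
   bank n 657 x [-11.49   0.53   8.62] y [-45.46  40.51] z [80.19 80.71]
orange top 409 0.7872860635696821 tilt 60.91190309974546 yaw -101.66659420230152 width 99.77207918126811 origin [589.62 274.23  60.  ]
   lip x [-15.67  20.86] y [-52.04  54.14] z max 77.63661181241515
   bank n 855 x [-18.19   0.36   7.08] y [-42.49  44.33] z [78.26 79.08]
grey scene 498 0.5100401606425703 tilt 59.307864846450634 yaw -96.08514945563472 width 101.49870962144513 origin [550.02  78.1   60.  ]
   lip x [-19.96  21.67] y [-51.04  53.89] z max 10.172763055759047
grey top 611 0.4157119476268412 tilt 58.10316473634906 yaw -96.8814948420794 width 92.91229082607413 origin [555.37 109.53  60.  ]
   lip x [16.47 33.54] y [-53.32  -5.84] z max -7.757794667212775
blue scene 520 0.573076923076923 tilt 57.84352535831761 yaw -83.99095012960962 width 100.85698604407395 origin [ 503.46 -101.93   60.  ]
   lip x [-16.66  20.9 ] y [-53.52  52.79] z max 79.19183077081286
   bank n 791 x [-7.85  7.25 11.15] y [-44.45  42.32] z [79.75 80.47]
blue top 196 0.9081632653061225 tilt 58.95795251527092 yaw -84.19735855698072 width 97.67584450789496 origin [ 502.51 -104.56   60.  ]
   lip x [-17.18  20.28] y [-51.16  53.73] z max 78.92629393462465
   bank n 586 x [-10.65   5.7    8.45] y [-43.51  42.51] z [79.47 80.33]
```

View pics/scene_crop.png

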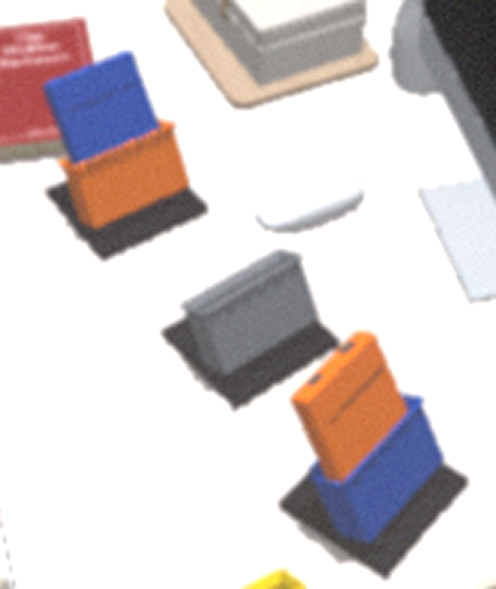

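The crop shows the blue bank (top edge near 100,75) leaning back in the orange pocket, the empty grey pocket (245,310), and the orange bank (350,400) in the blue pocket. This confirms the identities. The moves keep the tool vertical, so I'll pinch from above and let each bank tip within the jaws.

```bash
cat >> h.py <<'E'
from scipy.spatial.transform import Rotation as Ro
SL=dict(orange=(np.array([590,274.7,60]),-101.7),blue=(np.array([503,-103.3,60]),-84.2),grey=(np.array([550,78.,60]),-96.2))
def pt(slot,s,y,h):  # s: horizontal to the right of the mouth, y along slot y, h height
    o,w=SL[slot];w=np.radians(w);return np.array([o[0]+s*np.cos(w)-y*np.sin(w),o[1]+s*np.sin(w)+y*np.cos(w),h])
def go(target,yaw=None):
    from station import get_obs
    ob=get_obs();R=Ro.from_quat(ob['ee_rot']).as_matrix();d=R.T@(np.array(target)-ob['position'])/1000
    r=0
    if yaw is not None:
        a=R.T@np.array([np.cos(np.radians(yaw)),np.sin(np.radians(yaw)),0]);r=(np.arctan2(a[1],a[0])-np.pi/2+np.pi/2)%np.pi-np.pi/2
    print('t',round(ob['time_s'],2),'pos',ob['position'].round(1),'j',ob['joints'].round(2),'F',ob['wrist_force'].round(1),'w',round(ob['grip_width'],1),'-> travel',d.round(4),'roll',round(r,3),'toolx',R[:,0].round(3),'tooly',R[:,1].round(3))
E
python3 -c "
from h import *
go(pt('blue',-35,-1,230),-84.2)"
```

```text
t 0.1 pos [175.9 599.1 246.6] j [ 1.11  0.53  1.43 -0.    1.18 -0.18] F [-0.2  0.7  0.2] w 87.1 -> travel [-0.4977 -0.5497  0.0176] roll -0.387 toolx [-0.959  0.282  0.   ] tooly [ 0.282  0.959 -0.002]
```

```bash
python3 -m handwheel '[{"travel":[-0.027,-0.030,0.0],"roll":-0.03},{"travel":[-0.054,-0.060,0.0],"roll":-0.06},{"travel":[-0.081,-0.090,0],"roll":-0.09},{"travel":[-0.108,-0.120,0],"roll":-0.12},{"travel":[-0.135,-0.15,0],"roll":-0.15},{"travel":[-0.162,-0.18,0],"roll":-0.18},{"travel":[-0.189,-0.21,0],"roll":-0.21},{"travel":[-0.216,-0.24,0],"roll":-0.24},{"travel":[-0.243,-0.27,0],"roll":-0.27},{"travel":[-0.27,-0.30,0],"roll":-0.30}]' 0.7 15
python3 -c "
from h import *
go(pt('blue',-35,-1,230),-84.2)"
```

```text
time_s: 0.93
position: [350.8, 233.9, 247.5]
ee_rot: [-0.008, 1.0, -0.0, -0.0]
wrist_force: [1.6, -0.0, -0.8]
grip_width: 60.8
grip_force: 0.0
t 0.93 pos [350.8 233.9 247.5] j [ 0.32  0.25  1.92 -0.    0.97 -1.27] F [ 1.6 -0.  -0.8] w 60.8 -> travel [-0.1428 -0.3048  0.0175] roll -0.085 toolx [-1.    -0.016  0.   ] tooly [-0.016  1.    -0.   ]
```

```bash
python3 -m handwheel '[{"travel":[-0.016,-0.034,0.0],"roll":-0.01},{"travel":[-0.032,-0.068,0.0],"roll":-0.02},{"travel":[-0.048,-0.102,0],"roll":-0.03},{"travel":[-0.064,-0.136,0],"roll":-0.04},{"travel":[-0.08,-0.17,0],"roll":-0.05},{"travel":[-0.096,-0.204,0],"roll":-0.06},{"travel":[-0.112,-0.238,0],"roll":-0.07},{"travel":[-0.128,-0.272,0.01],"roll":-0.08},{"travel":[-0.143,-0.305,0.017],"roll":-0.085},{"travel":[-0.143,-0.305,0.017],"roll":-0.085}]'
python3 -c "
from h import *
go(pt('blue',-35,-1,133),-84.2)"
```

```text
time_s: 1.77
position: [501.5, -73.3, 229.6]
ee_rot: [-0.047, 0.999, -0.002, 0.002]
wrist_force: [0.2, 0.5, -0.1]
grip_width: 60.7
grip_force: 0.0
t 1.77 pos [501.5 -73.3 229.6] j [-0.36  0.39  1.75 -0.    1.   -2.03] F [ 0.2  0.5 -0.1] w 60.7 -> travel [0.0028 0.0054 0.0966] roll -0.007 toolx [-0.996 -0.094 -0.003] tooly [-0.094  0.996 -0.004]
```

```bash
python3 -m handwheel '[{"travel":[0.003,0.004,0.02],"roll":-0.007},{"travel":[0.003,0.004,0.045],"roll":-0.007},{"travel":[0.003,0.004,0.07],"roll":-0.007},{"travel":[0.003,0.004,0.09],"roll":-0.007},{"travel":[0.003,0.004,0.096],"roll":-0.007},{"travel":[0.003,0.004,0.096],"roll":-0.007},{"travel":[0.003,0.004,0.096],"roll":-0.007}]'
python3 -c "
from h import *
go(pt('blue',-35,-1,133),-84.2)
from station import eyes
c=eyes.capture('scene');pickle.dump(c,open('s1.pkl','wb'));im=c['color'][150:330,240:420,::-1]
cv2.imwrite('pics/s1.png',cv2.resize(im,None,fx=3,fy=3,interpolation=cv2.INTER_CUBIC))"
```

```text
time_s: 2.35
position: [494.7, -63.4, 134.8]
ee_rot: [-0.053, 0.999, 0.0, -0.0]
wrist_force: [-0.1, -0.4, -0.6]
grip_width: 61.0
grip_force: 0.0
t 2.35 pos [494.7 -63.4 134.8] j [-0.35  0.54  1.85  0.    0.75 -2.03] F [-0.1 -0.4 -0.6] w 61.0 -> travel [-0.0032 -0.0056  0.0018] roll 0.005 toolx [-0.994 -0.106  0.   ] tooly [-0.106  0.994  0.   ]
```

View pics/s1.png

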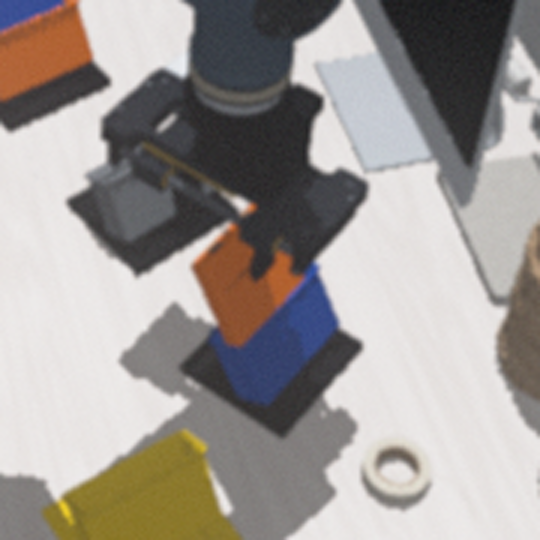

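The right finger stands in front of the orange face (270,240 in the crop) and the left finger is behind it. I'll make a small correction and then close.

```bash
python3 -m handwheel '[{"travel":[-0.003,-0.005,0.002],"roll":0.005},{"travel":[-0.003,-0.005,0.002],"roll":0.005},{"travel":[-0.003,-0.005,0.002],"roll":0.005}]'; python3 -m handwheel '[{"travel":[0,0,0],"roll":0},{"travel":[0,0,0],"roll":0},{"travel":[0,0,0],"roll":0},{"travel":[0,0,0],"roll":0},{"travel":[0,0,0],"roll":0},{"travel":[0,0,0],"roll":0}]' 0 15
python3 -c "
from h import *
go(pt('blue',-35,-1,133),-84.2)"
```

```text
time_s: 2.65
position: [499.1, -68.8, 133.4]
ee_rot: [-0.05, 0.999, -0.001, 0.001]
wrist_force: [0.3, -0.5, -0.3]
grip_width: 61.3
grip_force: 0.0
time_s: 3.15
position: [498.1, -68.3, 132.6]
ee_rot: [-0.051, 0.999, -0.0, 0.0]
wrist_force: [-0.6, -1.8, -1.5]
grip_width: 29.0
grip_force: 13.8
t 3.15 pos [498.1 -68.3 132.6] j [-0.36  0.55  1.84 -0.    0.75 -2.03] F [-0.6 -1.8 -1.5] w 29.0 -> travel [-0.0003 -0.0004 -0.0004] roll 0.0 toolx [-0.995 -0.101 -0.   ] tooly [-0.101  0.995 -0.   ]
```

```bash
python3 -m handwheel '[{"travel":[0,0.0025,-0.0043],"roll":0},{"travel":[0,0.005,-0.0087],"roll":0},{"travel":[0,0.0075,-0.013],"roll":0},{"travel":[0,0.010,-0.0173],"roll":0},{"travel":[0,0.010,-0.0173],"roll":0}]'
python3 -c "
from h import *
go(pt('blue',-35,-1,133),-84.2)
from station import eyes
c=eyes.capture('top');W=cloud(c);M=masks(c)['orange']&(W[...,1]<20)&(W[...,1]>-150)
P=W[M];P=P[P[:,2]>60];o,w=SL['blue'];R=frame(w);L=(P-o)@R;q,m,b=plane(P);print(len(P),'z99',np.percentile(L[:,2],99),'tilt',90-np.degrees(np.arccos(m[2])),m,P[:,2].max())"
```

```text
time_s: 3.57
position: [497.4, -57.9, 150.9]
ee_rot: [-0.051, 0.999, -0.0, 0.001]
wrist_force: [-0.0, -1.7, -0.6]
grip_width: 28.5
grip_force: 14.0
t 3.57 pos [497.4 -57.9 150.9] j [-0.34  0.51  1.83  0.    0.79 -2.01] F [-0.  -1.7 -0.6] w 28.5 -> travel [-0.     -0.0108  0.0179] roll 0.001 toolx [-0.995 -0.102 -0.001] tooly [-0.102  0.995 -0.001]
51 z99 312.00054470324204 tilt 0.21218532260542133 [ 0.8521743  -0.52324492  0.00370332] 371.1255094276346
```

```bash
cat >> h.py <<'E'
def bank(col,c0,slot,zmin=60,cam='scene',rad=110):
    from station import eyes
    c=eyes.capture(cam);W=cloud(c);M=masks(c)[col]&(np.hypot(W[...,0]-c0[0],W[...,1]-c0[1])<rad)&(W[...,2]>zmin)&(W[...,2]<300)
    P=W[M];o,w=SL[slot];R=frame(w);q,m,b=plane(P);Q=(P-o)@R
    print(col,cam,'n',len(P),'inl',round(b.mean(),2),'lean from vertical',round(90-np.degrees(np.arccos(m[2])),1),'yaw',round(np.degrees(np.arctan2(m[1],m[0])),1),'c',q.round(1),'world z',np.percentile(P[:,2],[1,99]).round(1),'slot y',np.percentile(Q[:,1],[1,99]).round(1),'slot z',np.percentile(Q[:,2],[1,99]).round(1),'slot x med',np.median(Q[b][:,0]).round(1))
    return c
E
python3 -c "
from h import *
bank('orange',(498,-70),'blue',75)"
```

```text
orange scene n 819 inl 0.71 lean from vertical 31.8 yaw -85.0 c [492.7 -84.1 106.7] world z [ 75.6 147.8] slot y [-43.8  38.7] slot z [13.8 99.9] slot x med 5.9
```

```bash
python3 -m handwheel '[{"travel":[0,0.004,-0.007],"roll":0},{"travel":[0,0.0075,-0.013],"roll":0},{"travel":[0,0.010,-0.0173],"roll":0},{"travel":[0,0.0125,-0.0217],"roll":0},{"travel":[0,0.015,-0.026],"roll":0},{"travel":[0,0.015,-0.046],"roll":0},{"travel":[0,0.015,-0.066],"roll":0},{"travel":[0,0.015,-0.066],"roll":0}]'
python3 -c "
from h import *
go(pt('grey',-35,-1,240),-96.2)
c=bank('orange',(498,-40),'blue',80);im=c['color'][150:330,240:420,::-1]
cv2.imwrite('pics/s2.png',cv2.resize(im,None,fx=3,fy=3,interpolation=cv2.INTER_CUBIC))"
```

```text
time_s: 4.33
position: [497.3, -43.1, 218.9]
ee_rot: [-0.051, 0.999, -0.001, 0.003]
wrist_force: [0.6, -0.5, -2.1]
grip_width: 20.0
grip_force: 14.9
t 4.33 pos [497.3 -43.1 218.9] j [-0.31  0.4   1.78  0.    0.96 -1.98] F [ 0.6 -0.5 -2.1] w 20.0 -> travel [-0.0712  0.1495 -0.021 ] roll 0.21 toolx [-0.995 -0.101 -0.006] tooly [-0.101  0.995 -0.002]
orange scene n 408 inl 0.66 lean from vertical 1.5 yaw 95.2 c [492.9 -50.6 154.9] world z [108.6 268.1] slot y [-42.3  38.4] slot z [ 69.6 252.1] slot x med 1.0
```

View pics/s2.png

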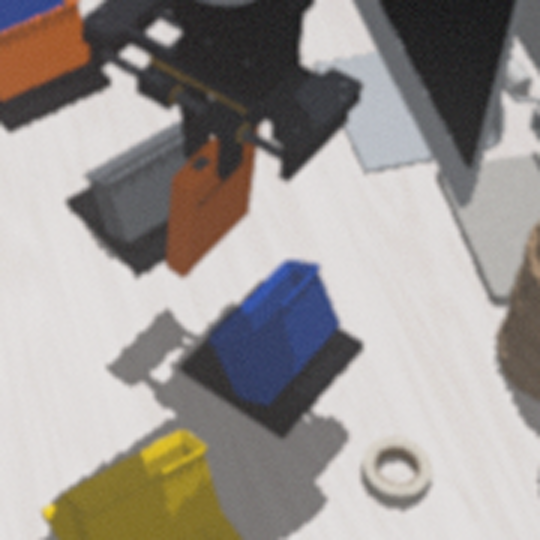

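Vertical in the jaws (crop 210,210), as expected. I'll refine the grey pocket from the first pictures before placing.

Run:
```python
from h import *
np.set_printoptions(precision=1,suppress=True)
for n in('scene','top'):
    c=pickle.load(open(n+'.pkl','rb'));W=cloud(c).reshape(-1,3);W=W[~np.isnan(W[:,0])]
    for nm in SL:
        o,w=SL[nm];R=frame(w);L=(W-o)@R;k=(abs(L[:,1])<62)&(W[:,2]>12)&(abs(L[:,0])<30)
        A=L[k];wl=A[(abs(A[:,0]-16.5)<4.5)&(A[:,2]<-5)&(A[:,2]>-40)]
        a=np.polyfit(wl[abs(wl[:,1])<45][:,1],wl[abs(wl[:,1])<45][:,0],1)
        lp=A[(A[:,2]>2)&(A[:,2]<11)]
        print(n,nm,'wall x',np.median(wl[:,0]),'dyaw deg',np.degrees(np.arctan(a[0])),'y',np.percentile(wl[:,1],[1,99]),np.percentile(wl[:,1],[1,99]).mean(),'lip y',np.percentile(lp[:,1],[1,99]),np.percentile(lp[:,1],[1,99]).mean(),'lip x',np.percentile(lp[:,0],[1,99]),'lipz',np.percentile(lp[:,2],98))
from station import *
go(pt('grey',-3,0.5,200),-96.2)
```

```text
scene orange wall x 16.43354493058023 dyaw deg 0.42600957560663677 y [-50.3  49.9] -0.18800688462087933 lip y [-52.7  53.7] 0.48510645456482493 lip x [-14.9  23.7] lipz 10.656708552846654
scene blue wall x 15.751784269689733 dyaw deg 0.04696834692572448 y [-49.7  50.6] 0.45763508427291555 lip y [-52.8  54.4] 0.7832560789095737 lip x [-17.9  19.9] lipz 10.87871098779714
scene grey wall x 16.2783970036451 dyaw deg 0.6030382372012779 y [-50.   50.8] 0.3813167945298517 lip y [-52.   54.3] 1.1425442762590947 lip x [-20.3  21.6] lipz 10.610324733734181
top orange wall x 17.056560724678942 dyaw deg -0.08717213310349027 y [-50.3  50.3] 0.02023351832025 lip y [-52.5  54.1] 0.7881526584823852 lip x [-15.2  21.4] lipz 10.562574014408288
top blue wall x 17.51789710836547 dyaw deg -0.2268617921571206 y [-49.4  48.3] -0.5728651335967108 lip y [-51.9  53.6] 0.8169763160468122 lip x [-16.4  21.5] lipz 10.703791392476223
top grey wall x 17.64758755832625 dyaw deg 0.8438523563297111 y [-50.3  50. ] -0.1744321249696803 lip y [-51.6  54. ] 1.2348372201226923 lip x [-18.3  21.6] lipz 8.613421640859837
t 4.38 pos [496.5 -43.1 217.4] j [-0.3  0.4  1.8  0.   1.  -2. ] F [ 0.6  0.6 -3.3] w 19.7 -> travel [-0.1  0.1  0. ] roll 0.21 toolx [-1.  -0.1 -0. ] tooly [-0.1  1.  -0. ]
```

```bash
sed -i 's/550,78.,60\]),-96.2/550.4,78.2,60]),-96.8/' h.py; python3 -c "
from h import *
go(pt('grey',-3,0.5,205),-96.8)"
```

```text
t 4.38 pos [496.5 -43.1 217.4] j [-0.31  0.4   1.78  0.    0.96 -1.98] F [ 0.6  0.6 -3.3] w 19.7 -> travel [-0.067   0.118   0.0125] roll 0.22 toolx [-0.995 -0.101 -0.004] tooly [-0.101  0.995 -0.001]
```

```bash
python3 -m handwheel '[{"travel":[-0.01,0.016,0.0],"roll":0.03},{"travel":[-0.022,0.036,0.0],"roll":0.06},{"travel":[-0.034,0.057,0],"roll":0.1},{"travel":[-0.046,0.078,0],"roll":0.14},{"travel":[-0.056,0.096,0],"roll":0.17},{"travel":[-0.063,0.110,0],"roll":0.2},{"travel":[-0.067,0.118,0],"roll":0.22},{"travel":[-0.067,0.118,0],"roll":0.22},{"travel":[-0.067,0.118,0],"roll":0.22},{"travel":[-0.067,0.118,0],"roll":0.22}]'
python3 -c "
from h import *
go(pt('grey',-3,0.5,200),-96.8)
bank('orange',(550,78),'grey',80)"
```

```text
time_s: 5.22
position: [549.3, 80.5, 214.9]
ee_rot: [0.059, 0.998, -0.0, -0.001]
wrist_force: [-0.1, -0.8, -2.1]
grip_width: 19.8
grip_force: 15.0
t 5.22 pos [549.3  80.5 214.9] j [-0.06  0.48  1.64 -0.    1.03 -1.51] F [-0.1 -0.8 -2.1] w 19.8 -> travel [-0.0019  0.0009  0.0149] roll 0.0 toolx [-0.993  0.118  0.002] tooly [ 0.118  0.993 -0.   ]
orange scene n 737 inl 0.75 lean from vertical 0.6 yaw 83.2 c [540.8  73.4 145.8] world z [100.8 204. ] slot y [-44.9  36.7] slot z [ 32.7 125. ] slot x med 47.2
```

```bash
python3 -m handwheel '[{"travel":[-0.001,0.0,0.008],"roll":0},{"travel":[-0.001,0.0,0.018],"roll":0},{"travel":[-0.001,0.0,0.028],"roll":0},{"travel":[-0.001,0.0,0.035],"roll":0},{"travel":[-0.001,0.0,0.035],"roll":0}]'; python3 -m handwheel '[{"travel":[0,0,0.003],"roll":0},{"travel":[0,0,0.006],"roll":0},{"travel":[0,0,0.006],"roll":0},{"travel":[0,0,0.006],"roll":0}]'
python3 -c "
from h import *
go(pt('grey',-3,0.5,172),-96.8)
bank('orange',(550,78),'grey',80)"
```

```text
time_s: 5.68
position: [550.2, 80.3, 179.1]
ee_rot: [0.06, 0.998, -0.0, -0.002]
wrist_force: [1.1, -0.5, -2.0]
grip_width: 19.7
grip_force: 15.0
time_s: 6.02
position: [552.0, 80.4, 176.9]
ee_rot: [0.059, 0.998, -0.0, 0.001]
wrist_force: [-2.8, -1.2, 10.5]
grip_width: 20.3
grip_force: 15.0
t 6.02 pos [552.   80.4 176.9] j [-0.06  0.53  1.67 -0.    0.93 -1.51] F [-2.8 -1.2 10.5] w 20.3 -> travel [0.0008 0.0006 0.0049] roll 0.0 toolx [-0.993  0.118 -0.002] tooly [ 0.118  0.993 -0.   ]
orange scene n 533 inl 0.75 lean from vertical 0.0 yaw 82.8 c [539.4  73.5 118. ] world z [ 80.9 169.1] slot y [-43.4  38. ] slot z [15.4 95.7] slot x med 32.7
```

```bash
python3 -c "
from h import *
from station import eyes
a=eyes.capture('scene')['color'][150:260,240:350,::-1];b=eyes.capture('top')['color'][160:260,240:350,::-1]
f=lambda i:cv2.convertScaleAbs(cv2.resize(i,(400,400*i.shape[0]//i.shape[1]),interpolation=cv2.INTER_CUBIC),alpha=1.5)
a=f(a);b=f(b);cv2.imwrite('pics/s3.png',np.hstack([a[:363],b[:363]]))"
```

```text
(no output)
```

View pics/s3.png

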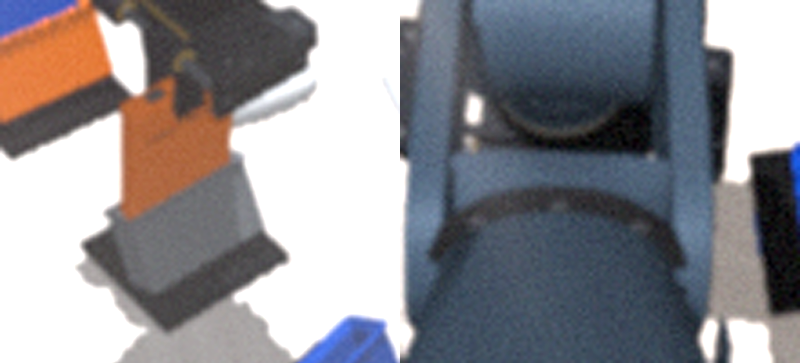

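The bank's bottom edge is behind the right lip and centred along the width, so it is resting on the left flare. I'll shift it slightly to the right and lower it.

```bash
python3 -m handwheel '[{"travel":[0,0,-0.003],"roll":0},{"travel":[0,-0.002,-0.003],"roll":0},{"travel":[0,-0.004,-0.002],"roll":0},{"travel":[0,-0.004,0.001],"roll":0},{"travel":[0,-0.004,0.001],"roll":0}]'
python3 -c "
from h import *
go(pt('grey',-3,0.5,172),-96.8)"
python3 -m handwheel '[{"travel":[0,0,0.003],"roll":0},{"travel":[0,0,0.005],"roll":0},{"travel":[0,0,0.005],"roll":0}]'
python3 -c "
from h import *
go(pt('grey',-3,0.5,172),-96.8)
bank('orange',(550,78),'grey',80)"
```

```text
time_s: 6.58
position: [550.8, 76.6, 173.1]
ee_rot: [0.06, 0.998, 0.0, -0.0]
wrist_force: [0.5, 0.1, -2.2]
grip_width: 19.9
grip_force: 15.0
t 6.58 pos [550.8  76.6 173.1] j [-0.06  0.54  1.68  0.    0.93 -1.51] F [ 0.5  0.1 -2.2] w 19.9 -> travel [0.0001 0.0046 0.0011] roll -0.001 toolx [-0.993  0.119  0.   ] tooly [0.119 0.993 0.   ]
time_s: 6.83
position: [552.0, 76.9, 170.9]
ee_rot: [0.06, 0.998, 0.0, 0.002]
wrist_force: [-1.6, 0.9, 10.9]
grip_width: 19.6
grip_force: 15.0
t 6.83 pos [552.   76.9 170.9] j [-0.06  0.54  1.68  0.    0.92 -1.51] F [-1.6  0.9 10.9] w 19.6 -> travel [ 0.0012  0.0041 -0.0011] roll -0.0 toolx [-0.993  0.119 -0.003] tooly [0.119 0.993 0.001]
orange scene n 492 inl 0.77 lean from vertical 0.8 yaw -97.0 c [538.3  70.1 115.5] world z [ 81.1 164.3] slot y [-43.2  36.8] slot z [13.2 90.6] slot x med 34.2
```

```bash
python3 -m handwheel '[{"travel":[0,0,-0.002],"roll":0},{"travel":[0,0,-0.002],"roll":0},{"travel":[0,0,-0.002],"roll":0},{"travel":[0,0,-0.002],"roll":0}]' 0.5 15; python3 -m handwheel '[{"travel":[0,0.005,0.004],"roll":0},{"travel":[0,0.01,0.008],"roll":0},{"travel":[0,0.015,0.012],"roll":0},{"travel":[0,0.02,0.016],"roll":0},{"travel":[0,0.024,0.02],"roll":0},{"travel":[0,0.028,0.024],"roll":0},{"travel":[0,0.032,0.028],"roll":0},{"travel":[0,0.036,0.032],"roll":0},{"travel":[0,0.041,0.036],"roll":0},{"travel":[0,0.041,0.036],"roll":0}]'
python3 -c "
from h import *
go(pt('grey',-40,0.5,133),-96.8)
bank('orange',(550,78),'grey',72)"
```

```text
time_s: 7.22
position: [550.6, 76.7, 170.4]
ee_rot: [0.059, 0.998, -0.0, -0.0]
wrist_force: [1.7, 0.3, 0.2]
grip_width: 38.4
grip_force: 0.0
time_s: 8.05
position: [555.2, 118.3, 134.0]
ee_rot: [0.059, 0.998, 0.0, -0.001]
wrist_force: [-0.3, 0.2, -0.7]
grip_width: 43.7
grip_force: 0.0
t 8.05 pos [555.2 118.3 134. ] j [ 0.01  0.61  1.68  0.    0.86 -1.44] F [-0.3  0.2 -0.7] w 43.7 -> travel [-0.0005 -0.0004  0.001 ] roll 0.001 toolx [-0.993  0.118  0.001] tooly [0.118 0.993 0.   ]
orange scene n 589 inl 0.56 lean from vertical 38.9 yaw -98.3 c [541.4  96.6  94.9] world z [ 72.6 126.5] slot y [-42.7  39.1] slot z [10.3 77.8] slot x med 3.2
```

Parked and down (its top is about 77 mm past the mouth), but it leans about 9° too far. I'll nudge it upright with the left finger.

```bash
python3 -m handwheel '[{"travel":[0,-0.003,0],"roll":0},{"travel":[0,-0.006,0],"roll":0},{"travel":[0,-0.009,0],"roll":0},{"travel":[0,-0.012,0],"roll":0},{"travel":[0,-0.015,0],"roll":0},{"travel":[0,-0.017,0],"roll":0},{"travel":[0,-0.017,0],"roll":0}]'
python3 -c "
from h import *
go(pt('grey',-40,0.5,133),-96.8)
bank('orange',(550,78),'grey',72)"
python3 -m handwheel '[{"travel":[0,0.003,0],"roll":0},{"travel":[0,0.006,0],"roll":0},{"travel":[0,0.009,0],"roll":0},{"travel":[0,0.012,0],"roll":0},{"travel":[0,0.012,0],"roll":0}]'
python3 -c "
from h import *
go(pt('grey',-40,0.5,133),-96.8)
bank('orange',(550,78),'grey',72)"
```

```text
time_s: 8.68
position: [553.8, 100.0, 135.0]
ee_rot: [0.06, 0.998, 0.0, 0.0]
wrist_force: [0.0, 0.4, 0.1]
grip_width: 43.3
grip_force: 0.5
t 8.68 pos [553.8 100.  135. ] j [-0.02  0.6   1.69  0.    0.85 -1.47] F [0.  0.4 0.1] w 43.3 -> travel [0.0003 0.0179 0.002 ] roll -0.001 toolx [-0.993  0.119 -0.   ] tooly [0.119 0.993 0.   ]
orange scene n 527 inl 0.63 lean from vertical 30.1 yaw -97.8 c [538.9  88.5  98.6] world z [ 72.5 131.5] slot y [-42.9  38.3] slot z [ 8.3 76.8] slot x med 11.5
time_s: 9.15
position: [555.0, 113.2, 134.8]
ee_rot: [0.059, 0.998, -0.0, -0.0]
wrist_force: [0.9, 0.0, 0.2]
grip_width: 43.3
grip_force: 0.0
t 9.15 pos [555.  113.2 134.8] j [ 0.    0.6   1.68 -0.    0.86 -1.45] F [0.9 0.  0.2] w 43.3 -> travel [-0.0001  0.0047  0.0018] roll 0.001 toolx [-0.993  0.117  0.   ] tooly [ 0.117  0.993 -0.   ]
orange scene n 579 inl 0.57 lean from vertical 37.7 yaw -94.8 c [542.   95.   94.6] world z [ 72.6 142.9] slot y [-43.   39.1] slot z [ 10.3 103.1] slot x med 4.0
```

```bash
python3 -m handwheel '[{"travel":[0,-0.002,0.004],"roll":0},{"travel":[0,-0.002,0.004],"roll":0},{"travel":[0,-0.002,0.004],"roll":0},{"travel":[0,-0.002,0.004],"roll":0},{"travel":[0,-0.002,0.004],"roll":0}]' 0 12
python3 -c "
from h import *
go(pt('grey',-40,0.5,133),-96.8)
bank('orange',(550,78),'grey',72)"
python3 -m handwheel '[{"travel":[0,0,0],"roll":0},{"travel":[0,0.001,0],"roll":0},{"travel":[0,0.002,0],"roll":0},{"travel":[0,0.004,0],"roll":0},{"travel":[0,0.006,0],"roll":0},{"travel":[0,0.008,0],"roll":0},{"travel":[0,0.01,0],"roll":0}]' 0.41
python3 -c "
from h import *
go(pt('grey',-40,0.5,133),-96.8)
bank('orange',(550,78),'grey',72)"
```

```text
time_s: 9.62
position: [554.8, 110.3, 131.0]
ee_rot: [0.059, 0.998, -0.0, -0.0]
wrist_force: [-0.8, 0.8, 1.1]
grip_width: 29.4
grip_force: 11.0
t 9.62 pos [554.8 110.3 131. ] j [-0.    0.61  1.68 -0.    0.85 -1.45] F [-0.8  0.8  1.1] w 29.4 -> travel [ 0.0001  0.0076 -0.002 ] roll -0.0 toolx [-0.993  0.118  0.   ] tooly [ 0.118  0.993 -0.   ]
orange scene n 524 inl 0.63 lean from vertical 31.6 yaw -97.7 c [541.   90.7  95.8] world z [ 72.7 130.2] slot y [-42.4  39.4] slot z [ 8.7 77.6] slot x med 8.2
time_s: 10.25
position: [556.0, 120.7, 130.8]
ee_rot: [0.059, 0.998, -0.0, -0.0]
wrist_force: [-0.2, -0.3, -0.6]
grip_width: 35.6
grip_force: 0.2
t 10.25 pos [556.  120.7 130.8] j [ 0.02  0.61  1.68 -0.    0.85 -1.43] F [-0.2 -0.3 -0.6] w 35.6 -> travel [ 0.0001 -0.0028 -0.0022] roll 0.0 toolx [-0.993  0.118  0.   ] tooly [ 0.118  0.993 -0.   ]
orange scene n 585 inl 0.57 lean from vertical 38.2 yaw -95.5 c [543.2  95.3  94.9] world z [ 72.6 130.9] slot y [-42.7  39.9] slot z [10.4 97.1] slot x med 3.9
```

```bash
python3 -m handwheel '[{"travel":[0,-0.010,0],"roll":0},{"travel":[0,-0.010,0],"roll":0},{"travel":[0,-0.01,0],"roll":0},{"travel":[0,-0.01,0],"roll":0},{"travel":[0,-0.01,0],"roll":0},{"travel":[0,-0.01,0],"roll":0}]' 0 12
python3 -m handwheel '[{"travel":[0,0,0],"roll":0},{"travel":[0,0,0],"roll":0},{"travel":[0,0,0],"roll":0}]' 0.37
python3 -c "
from h import *
go(pt('grey',-40,0.5,133),-96.8)
bank('orange',(550,78),'grey',72)"
python3 -m handwheel '[{"travel":[0,0,0],"roll":0},{"travel":[0,0,0],"roll":0},{"travel":[0,0,0],"roll":0}]' 0.6
python3 -c "
from h import *
go(pt('grey',-40,0.5,133),-96.8)
bank('orange',(550,78),'grey',72)"
```

```text
time_s: 10.8
position: [554.9, 110.1, 130.8]
ee_rot: [0.059, 0.998, -0.0, 0.0]
wrist_force: [0.3, -2.2, 1.2]
grip_width: 29.0
grip_force: 11.0
time_s: 11.05
position: [554.8, 110.7, 130.8]
ee_rot: [0.059, 0.998, 0.0, -0.0]
wrist_force: [0.1, 0.3, 0.7]
grip_width: 31.9
grip_force: 0.0
t 11.05 pos [554.8 110.7 130.8] j [-0.    0.61  1.68  0.    0.85 -1.45] F [0.1 0.3 0.7] w 31.9 -> travel [-0.      0.0072 -0.0022] roll -0.0 toolx [-0.993  0.119  0.   ] tooly [0.119 0.993 0.   ]
orange scene n 503 inl 0.64 lean from vertical 29.7 yaw -97.5 c [541.1  91.2  95.9] world z [ 72.4 131.4] slot y [-43.   38.7] slot z [ 9.5 76.4] slot x med 7.7
time_s: 11.35
position: [554.8, 110.6, 130.8]
ee_rot: [0.059, 0.998, 0.0, -0.0]
wrist_force: [-0.2, -0.6, -0.3]
grip_width: 44.7
grip_force: 0.0
t 11.35 pos [554.8 110.6 130.8] j [-0.    0.61  1.68  0.    0.85 -1.45] F [-0.2 -0.6 -0.3] w 44.7 -> travel [ 0.      0.0073 -0.0022] roll -0.0 toolx [-0.993  0.118  0.   ] tooly [0.118 0.993 0.   ]
orange scene n 524 inl 0.6 lean from vertical 30.7 yaw -98.1 c [539.7  91.   94.8] world z [ 72.3 131.1] slot y [-42.5  39.1] slot z [ 8.7 77.3] slot x med 7.6
```

Orange is parked flush: lean 30.7° and untouched. Next is the blue bank.

```bash
python3 -m handwheel '[{"travel":[0,0,-0.015],"roll":0},{"travel":[0,0,-0.045],"roll":0},{"travel":[0,0,-0.08],"roll":0},{"travel":[0,0,-0.095],"roll":0},{"travel":[0,0,-0.095],"roll":0}]' 0.7
python3 -c "
from h import *
go(pt('orange',-36,0,226),-101.7)"
```

```text
time_s: 11.82
position: [557.5, 110.6, 230.2]
ee_rot: [0.059, 0.998, 0.0, 0.005]
wrist_force: [0.3, -0.1, 0.4]
grip_width: 60.4
grip_force: 0.0
t 11.82 pos [557.5 110.6 230.2] j [-0.    0.47  1.6   0.    1.06 -1.45] F [ 0.3 -0.1  0.4] w 60.4 -> travel [-0.0159  0.2026  0.0046] roll 0.086 toolx [-0.993  0.118 -0.009] tooly [0.118 0.993 0.001]
```

```bash
python3 -m handwheel '[{"travel":[-0.002,0.02,0],"roll":0.01},{"travel":[-0.005,0.055,0],"roll":0.02},{"travel":[-0.008,0.09,0],"roll":0.04},{"travel":[-0.010,0.125,0],"roll":0.05},{"travel":[-0.013,0.16,0],"roll":0.07},{"travel":[-0.015,0.19,0],"roll":0.08},{"travel":[-0.017,0.203,0],"roll":0.086},{"travel":[-0.017,0.203,0.005],"roll":0.086},{"travel":[-0.017,0.203,0.005],"roll":0.086},{"travel":[-0.017,0.203,0.005],"roll":0.086}]'
python3 -c "
from h import *
go(pt('orange',-36,0,127),-101.7)"
```

```text
time_s: 12.65
position: [594.8, 308.2, 219.4]
ee_rot: [0.103, 0.995, -0.001, -0.002]
wrist_force: [-0.1, 0.3, 0.1]
grip_width: 61.0
grip_force: 0.0
t 12.65 pos [594.8 308.2 219.4] j [ 0.31  0.62  1.34 -0.    1.19 -1.05] F [-0.1  0.3  0.1] w 61.0 -> travel [-0.0024  0.0024  0.0924] roll -0.001 toolx [-0.979  0.204  0.003] tooly [ 0.204  0.979 -0.003]
```

```bash
python3 -m handwheel '[{"travel":[-0.002,0.002,0.02],"roll":0},{"travel":[-0.002,0.002,0.05],"roll":0},{"travel":[-0.002,0.002,0.075],"roll":0},{"travel":[-0.002,0.002,0.088],"roll":0},{"travel":[-0.002,0.002,0.092],"roll":0},{"travel":[-0.002,0.002,0.092],"roll":0},{"travel":[-0.002,0.002,0.092],"roll":0}]'
python3 -c "
from h import *
go(pt('orange',-36,0,127),-101.7)"
```

```text
time_s: 13.23
position: [599.1, 311.1, 129.9]
ee_rot: [0.103, 0.995, 0.0, 0.001]
wrist_force: [-0.0, 0.5, 1.4]
grip_width: 60.7
grip_force: 0.0
t 13.23 pos [599.1 311.1 129.9] j [ 0.31  0.73  1.39 -0.    1.02 -1.05] F [-0.   0.5  1.4] w 60.7 -> travel [ 0.0015 -0.0015  0.0029] roll -0.001 toolx [-0.979  0.204 -0.002] tooly [0.204 0.979 0.001]
```

```bash
python3 -m handwheel '[{"travel":[0,0,0.001],"roll":0},{"travel":[0,0,0.001],"roll":0},{"travel":[0,0,0.001],"roll":0},{"travel":[0,0,0.001],"roll":0},{"travel":[0,0,0.001],"roll":0},{"travel":[0,0,0.001],"roll":0},{"travel":[0,0,0.001],"roll":0}]' 0 15
python3 -c "
from h import *
bank('blue',(597,310),'orange',75)"
python3 -m handwheel '[{"travel":[0,0.0025,-0.0043],"roll":0},{"travel":[0,0.005,-0.0087],"roll":0},{"travel":[0,0.0075,-0.013],"roll":0},{"travel":[0,0.010,-0.0173],"roll":0},{"travel":[0,0.010,-0.0173],"roll":0}]'
python3 -c "
from h import *
bank('blue',(597,310),'orange',75)"
```

```text
time_s: 13.82
position: [598.6, 312.0, 128.7]
ee_rot: [0.102, 0.995, 0.0, 0.001]
wrist_force: [-0.0, 1.4, 3.4]
grip_width: 32.8
grip_force: 13.5
blue scene n 490 inl 0.54 lean from vertical 37.6 yaw -102.6 c [585.2 291.9  97.3] world z [ 75.6 126.6] slot y [-42.1  38.9] slot z [12.5 77.3] slot x med 5.5
time_s: 14.28
position: [600.2, 321.6, 145.9]
ee_rot: [0.102, 0.995, -0.0, 0.0]
wrist_force: [-2.1, -3.8, 1.0]
grip_width: 30.8
grip_force: 14.6
blue scene n 666 inl 0.51 lean from vertical 34.9 yaw -100.9 c [587.4 296.9 104.3] world z [ 76.  143.5] slot y [-42.2  39.9] slot z [12.9 95.4] slot x med 4.0
```

```bash
python3 -m handwheel '[{"travel":[0,0.004,-0.007],"roll":0},{"travel":[0,0.0075,-0.013],"roll":0},{"travel":[0,0.010,-0.0173],"roll":0},{"travel":[0,0.0125,-0.0217],"roll":0},{"travel":[0,0.015,-0.026],"roll":0},{"travel":[0,0.015,-0.046],"roll":0},{"travel":[0,0.015,-0.075],"roll":0},{"travel":[0,0.015,-0.11],"roll":0},{"travel":[0,0.015,-0.13],"roll":0},{"travel":[0,0.015,-0.13],"roll":0}]'
python3 -c "
from h import *
bank('blue',(602,335),'orange',90)
go(pt('blue',-2,0.5,270),-84.2)"
```

```text
time_s: 15.17
position: [606.4, 338.3, 282.1]
ee_rot: [0.102, 0.995, 0.004, 0.006]
wrist_force: [1.0, 0.5, -0.8]
grip_width: 19.9
grip_force: 14.9
blue scene n 579 inl 0.68 lean from vertical 2.1 yaw 78.9 c [602.4 331.9 226.8] world z [169.7 270.7] slot y [-39.7  41.6] slot z [125.4 214.1] slot x med 33.4
t 15.22 pos [605.  337.6 278.9] j [ 0.35  0.59  1.22  0.    1.32 -1.02] F [ 0.5 -0.6 -2.4] w 19.9 -> travel [ 0.0105 -0.4504  0.0064] roll -0.306 toolx [-0.979  0.203 -0.007] tooly [0.203 0.979 0.005]
```

```bash
python3 -m handwheel '[{"travel":[0,-0.02,0],"roll":-0.01},{"travel":[0.001,-0.055,0],"roll":-0.03},{"travel":[0.002,-0.09,0],"roll":-0.06},{"travel":[0.003,-0.125,0],"roll":-0.09},{"travel":[0.004,-0.16,0],"roll":-0.11},{"travel":[0.005,-0.195,0],"roll":-0.13},{"travel":[0.005,-0.23,0],"roll":-0.16},{"travel":[0.006,-0.265,0],"roll":-0.18},{"travel":[0.007,-0.3,0],"roll":-0.21},{"travel":[0.008,-0.335,0],"roll":-0.24}]'
python3 -c "
from h import *
go(pt('blue',-2,0.5,210),-84.2)"
```

```text
time_s: 16.05
position: [525.6, 8.8, 273.3]
ee_rot: [-0.018, 1.0, 0.001, -0.002]
wrist_force: [-0.5, 0.1, -2.0]
grip_width: 20.0
grip_force: 14.9
t 16.05 pos [525.6   8.8 273.3] j [-0.2   0.36  1.65  0.    1.13 -1.8 ] F [-0.5  0.1 -2. ] w 20.0 -> travel [ 0.0262 -0.1093  0.0632] roll -0.064 toolx [-0.999 -0.037  0.003] tooly [-0.037  0.999  0.002]
```

```bash
python3 -m handwheel '[{"travel":[0.006,-0.025,0],"roll":-0.015},{"travel":[0.012,-0.05,0],"roll":-0.03},{"travel":[0.018,-0.075,0.01],"roll":-0.045},{"travel":[0.023,-0.097,0.025],"roll":-0.06},{"travel":[0.026,-0.107,0.04],"roll":-0.064},{"travel":[0.026,-0.109,0.055],"roll":-0.064},{"travel":[0.026,-0.109,0.063],"roll":-0.064},{"travel":[0.026,-0.109,0.063],"roll":-0.064},{"travel":[0.026,-0.109,0.063],"roll":-0.064}]'
python3 -c "
from h import *
c=bank('blue',(501,-100),'blue',88)
go(pt('blue',-1,0.5,175),-84.2)"
```

```text
time_s: 16.8
position: [504.6, -99.4, 211.2]
ee_rot: [-0.05, 0.999, 0.001, -0.001]
wrist_force: [-0.1, -0.2, -2.8]
grip_width: 20.0
grip_force: 15.0
blue scene n 460 inl 0.67 lean from vertical 0.8 yaw 95.2 c [ 495.9 -107.4  145. ] world z [ 94.5 202.4] slot y [-42.3  36.7] slot z [ 29.1 126.4] slot x med 45.3
t 16.85 pos [505.3 -99.5 212. ] j [-0.41  0.43  1.74  0.    0.97 -2.08] F [-0.3  0.3 -1.7] w 20.1 -> travel [ 0.0021 -0.0025  0.037 ] roll -0.001 toolx [-0.995 -0.1    0.   ] tooly [-0.1    0.995  0.   ]
```

```bash
python3 -m handwheel '[{"travel":[0.002,-0.004,0.0],"roll":0},{"travel":[0.002,-0.004,0.01],"roll":0},{"travel":[0.002,-0.004,0.02],"roll":0},{"travel":[0.002,-0.004,0.03],"roll":0},{"travel":[0.002,-0.004,0.033],"roll":0},{"travel":[0.002,-0.004,0.033],"roll":0}]'; python3 -m handwheel '[{"travel":[0,0,0.002],"roll":0},{"travel":[0,0,0.004],"roll":0},{"travel":[0,0,0.005],"roll":0},{"travel":[0,0,0.005],"roll":0}]'
python3 -c "
from h import *
go(pt('blue',0.5,0.5,172),-84.2)"
```

```text
time_s: 17.35
position: [502.6, -103.9, 177.7]
ee_rot: [-0.05, 0.999, 0.001, -0.001]
wrist_force: [0.4, 0.2, -1.2]
grip_width: 19.7
grip_force: 15.0
time_s: 17.68
position: [504.0, -104.7, 174.4]
ee_rot: [-0.049, 0.999, -0.0, 0.001]
wrist_force: [-0.5, -1.1, -1.9]
grip_width: 19.7
grip_force: 14.9
t 17.68 pos [ 504.  -104.7  174.4] j [-0.42  0.49  1.78 -0.    0.87 -2.09] F [-0.5 -1.1 -1.9] w 19.7 -> travel [0.0003 0.001  0.0024] roll -0.002 toolx [-0.995 -0.099 -0.001] tooly [-0.099  0.995 -0.001]
```

```bash
python3 -m handwheel '[{"travel":[0,0,0.002],"roll":0},{"travel":[0,0,0.003],"roll":0},{"travel":[0,0,0.004],"roll":0},{"travel":[0,0,0.004],"roll":0}]'
python3 -c "
from h import *
go(pt('blue',0.5,0.5,172),-84.2)
c=bank('blue',(501,-100),'blue',82)
im=c['color'][180:310,270:400,::-1]
cv2.imwrite('pics/s4.png',cv2.convertScaleAbs(cv2.resize(im,None,fx=4,fy=4,interpolation=cv2.INTER_CUBIC),alpha=1.6))"
```

```text
time_s: 18.02
position: [504.8, -104.7, 173.1]
ee_rot: [-0.05, 0.999, -0.001, 0.002]
wrist_force: [-2.9, 0.9, 17.1]
grip_width: 19.6
grip_force: 15.1
t 18.02 pos [ 504.8 -104.7  173.1] j [-0.42  0.49  1.78  0.    0.87 -2.09] F [-2.9  0.9 17.1] w 19.6 -> travel [0.0011 0.0011 0.0011] roll -0.002 toolx [-0.995 -0.099 -0.004] tooly [-0.099  0.995 -0.002]
blue scene n 354 inl 0.64 lean from vertical 0.6 yaw 95.1 c [ 492.9 -113.5  118.8] world z [ 83.  164.6] slot y [-43.1  36.5] slot z [15.7 92.1] slot x med 34.7
```

View pics/s4.png

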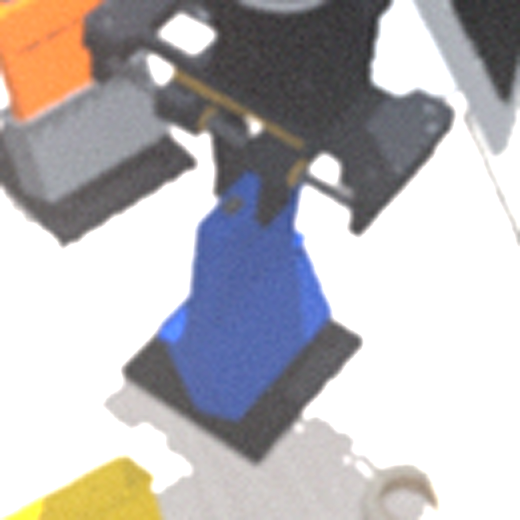

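The contact is firm and the bank's bottom sits in the mouth behind the right lip. Same tilt-in manoeuvre as before.

```bash
python3 -m handwheel '[{"travel":[0,0,-0.002],"roll":0},{"travel":[0,0,-0.002],"roll":0},{"travel":[0,0,-0.002],"roll":0},{"travel":[0,0,-0.002],"roll":0}]' 0.5 15; python3 -m handwheel '[{"travel":[0,0.005,0.004],"roll":0},{"travel":[0,0.01,0.008],"roll":0},{"travel":[0,0.015,0.012],"roll":0},{"travel":[0,0.02,0.016],"roll":0},{"travel":[0,0.024,0.02],"roll":0},{"travel":[0,0.028,0.024],"roll":0},{"travel":[0,0.032,0.028],"roll":0},{"travel":[0,0.036,0.032],"roll":0},{"travel":[0,0.039,0.035],"roll":0},{"travel":[0,0.039,0.035],"roll":0}]'
python3 -c "
from h import *
go(pt('blue',-36,0.5,135),-84.2)
bank('blue',(501,-80),'blue',82)"
```

```text
time_s: 18.4
position: [503.4, -104.2, 171.9]
ee_rot: [-0.05, 0.999, 0.0, -0.0]
wrist_force: [-0.7, -0.2, 0.0]
grip_width: 38.4
grip_force: 0.0
time_s: 19.23
position: [499.1, -64.7, 136.4]
ee_rot: [-0.05, 0.999, 0.0, -0.001]
wrist_force: [-0.2, -0.4, 0.6]
grip_width: 43.2
grip_force: 0.0
t 19.23 pos [499.1 -64.7 136.4] j [-0.35  0.54  1.84  0.    0.77 -2.02] F [-0.2 -0.4  0.6] w 43.2 -> travel [-0.0005 -0.0028  0.0014] roll -0.001 toolx [-0.995 -0.1    0.002] tooly [-0.1    0.995  0.001]
blue scene n 513 inl 0.69 lean from vertical 38.2 yaw -84.3 c [489.7 -81.4 102.2] world z [ 82.3 138. ] slot y [-42.2  39.4] slot z [22.4 79. ] slot x med 1.3
```

```bash
python3 -m handwheel '[{"travel":[0,-0.003,0.002],"roll":0},{"travel":[0,-0.003,0.002],"roll":0},{"travel":[0,-0.003,0.002],"roll":0},{"travel":[0,-0.003,0.002],"roll":0},{"travel":[0,-0.003,0.002],"roll":0},{"travel":[0,-0.003,0.002],"roll":0}]' 0 15
python3 -c "
from h import *
bank('blue',(501,-80),'blue',82)"
python3 -m handwheel '[{"travel":[0,0,0],"roll":0},{"travel":[0,0,0],"roll":0},{"travel":[0,0,0],"roll":0}]' 0.39
python3 -m handwheel '[{"travel":[0,0,0],"roll":0},{"travel":[0,0,0],"roll":0},{"travel":[0,0,0],"roll":0},{"travel":[0,0,0],"roll":0}]' 0.6
python3 -c "
from h import *
go(pt('blue',-35,0.5,165),-84.2)
bank('blue',(501,-80),'blue',82)"
```

```text
time_s: 19.78
position: [500.1, -68.7, 135.3]
ee_rot: [-0.05, 0.999, -0.0, 0.0]
wrist_force: [-0.2, 0.4, 1.8]
grip_width: 26.3
grip_force: 13.5
blue scene n 475 inl 0.72 lean from vertical 34.5 yaw -84.6 c [491.6 -88.6 101.7] world z [ 82.8 129.2] slot y [-42.5  37.8] slot z [21.2 77.3] slot x med 7.2
time_s: 20.08
position: [499.9, -68.5, 135.0]
ee_rot: [-0.05, 0.999, -0.0, -0.0]
wrist_force: [-0.2, 1.1, -0.4]
grip_width: 33.3
grip_force: 0.2
time_s: 20.42
position: [500.1, -68.6, 135.1]
ee_rot: [-0.05, 0.999, -0.0, 0.0]
wrist_force: [-0.4, -0.5, 0.4]
grip_width: 49.8
grip_force: 0.0
t 20.42 pos [500.1 -68.6 135.1] j [-0.36  0.54  1.83 -0.    0.76 -2.03] F [-0.4 -0.5  0.4] w 49.8 -> travel [ 0.0001  0.0002 -0.0299] roll -0.002 toolx [-0.995 -0.099 -0.   ] tooly [-0.099  0.995 -0.   ]
blue scene n 512 inl 0.64 lean from vertical 36.0 yaw -84.6 c [487.6 -81.8 102.8] world z [ 82.3 128.1] slot y [-42.5  37.2] slot z [23.5 78.7] slot x med 1.6
```

```bash
python3 -m handwheel '[{"travel":[0,0.001,0.004],"roll":0},{"travel":[0,0.001,0.007],"roll":0},{"travel":[0,0.001,0.007],"roll":0}]'; python3 -m handwheel '[{"travel":[0,0,0],"roll":0},{"travel":[0,0,0],"roll":0},{"travel":[0,0,0],"roll":0},{"travel":[0,0,0],"roll":0},{"travel":[0,0,0],"roll":0}]' 0 15
python3 -c "
from h import *
bank('blue',(501,-80),'blue',82)"
python3 -m handwheel '[{"travel":[0,-0.001,0],"roll":0},{"travel":[0,-0.002,0],"roll":0},{"travel":[0,-0.003,0],"roll":0}]' 0.38
python3 -m handwheel '[{"travel":[0,0,0],"roll":0},{"travel":[0,0,0],"roll":0},{"travel":[0,0,0],"roll":0},{"travel":[0,0,0],"roll":0}]' 0.6
python3 -c "
from h import *
go(pt('blue',-35,0.5,165),-84.2)
bank('blue',(501,-80),'blue',82)"
```

```text
time_s: 20.72
position: [499.4, -67.3, 127.5]
ee_rot: [-0.05, 0.999, 0.0, -0.001]
wrist_force: [-0.6, 0.1, -0.4]
grip_width: 52.2
grip_force: 0.0
time_s: 21.13
position: [499.9, -67.4, 128.4]
ee_rot: [-0.05, 0.999, -0.0, 0.0]
wrist_force: [-0.1, 0.0, 3.5]
grip_width: 30.8
grip_force: 13.8
blue scene n 445 inl 0.71 lean from vertical 36.3 yaw -85.0 c [487.5 -84.8 102. ] world z [ 82.7 158. ] slot y [-43.   34.7] slot z [22.4 80.9] slot x med 4.0
time_s: 21.43
position: [500.1, -70.5, 128.1]
ee_rot: [-0.05, 0.999, 0.0, 0.0]
wrist_force: [-0.7, 0.1, 1.3]
grip_width: 32.9
grip_force: 0.5
time_s: 21.77
position: [500.2, -70.7, 128.1]
ee_rot: [-0.05, 0.999, -0.0, 0.0]
wrist_force: [0.6, 0.2, -0.1]
grip_width: 49.5
grip_force: 0.0
t 21.77 pos [500.2 -70.7 128.1] j [-0.36  0.56  1.84 -0.    0.75 -2.03] F [ 0.6  0.2 -0.1] w 49.5 -> travel [ 0.      0.0022 -0.0369] roll -0.002 toolx [-0.995 -0.099  0.   ] tooly [-0.099  0.995 -0.   ]
blue scene n 472 inl 0.67 lean from vertical 38.6 yaw -84.6 c [484.2 -79.8 105.1] world z [ 82.4 197.7] slot y [-42.5  32.2] slot z [ 22.8 121.5] slot x med 0.4
```

```bash
python3 -m handwheel '[{"travel":[0,0,-0.02],"roll":0},{"travel":[0,0,-0.04],"roll":0},{"travel":[0,0.008,-0.042],"roll":0},{"travel":[0,0.009,-0.042],"roll":0},{"travel":[0,0.009,-0.042],"roll":0},{"travel":[0,0.009,-0.042],"roll":0},{"travel":[0,0.009,-0.042],"roll":0},{"travel":[0,0.009,-0.042],"roll":0}]' 0 20
python3 -c "
from h import *
go(pt('blue',-42,0.5,155),-84.2)
c=bank('blue',(501,-80),'blue',82)
im=c['color'][190:300,280:390,::-1]
cv2.imwrite('pics/s5.png',cv2.convertScaleAbs(cv2.resize(im,None,fx=5,fy=5,interpolation=cv2.INTER_CUBIC),alpha=1.6))"
```

```text
time_s: 22.48
position: [498.9, -61.5, 169.4]
ee_rot: [-0.05, 0.999, 0.0, -0.001]
wrist_force: [-0.2, -0.4, -0.6]
grip_width: 7.0
grip_force: 0.0
t 22.48 pos [498.9 -61.5 169.4] j [-0.35  0.48  1.81 -0.    0.85 -2.02] F [-0.2 -0.4 -0.6] w 7.0 -> travel [-0.0004 -0.      0.0144] roll -0.002 toolx [-0.995 -0.099  0.001] tooly [-0.099  0.995  0.001]
blue scene n 679 inl 0.71 lean from vertical 37.5 yaw -85.0 c [499.3 -79.  104.5] world z [ 82.5 126.4] slot y [-42.5  41.1] slot z [23.5 77.8] slot x med 1.0
```

View pics/s5.png

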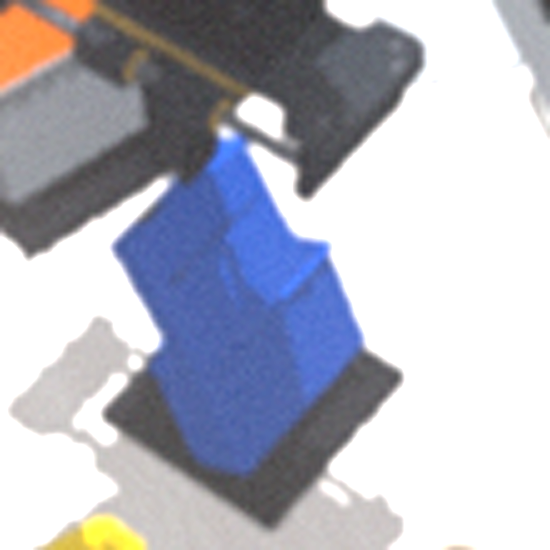

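The crop shows blue seated in its pocket with the closed fingertips above its top edge (210,160). I'll push along the slot axis.

```bash
python3 -m handwheel '[{"travel":[0,0,0.006],"roll":0},{"travel":[0,0,0.012],"roll":0},{"travel":[0,0,0.014],"roll":0},{"travel":[0,0,0.014],"roll":0}]'; python3 -m handwheel '[{"travel":[0,-0.001,0.0017],"roll":0},{"travel":[0,-0.002,0.0035],"roll":0},{"travel":[0,-0.002,0.0035],"roll":0}]';  python3 -m handwheel '[{"travel":[0,-0.001,0.0017],"roll":0},{"travel":[0,-0.002,0.0035],"roll":0},{"travel":[0,-0.002,0.0035],"roll":0}]'
python3 -c "
from h import *
go(pt('blue',-42,0.5,155),-84.2)
c=bank('blue',(501,-80),'blue',82)"
```

```text
time_s: 22.87
position: [498.6, -61.4, 155.1]
ee_rot: [-0.05, 0.999, 0.0, -0.001]
wrist_force: [0.1, -0.1, -0.2]
grip_width: 0.4
grip_force: 0.0
time_s: 23.12
position: [499.5, -63.7, 152.4]
ee_rot: [-0.049, 0.999, -0.0, -0.0]
wrist_force: [0.4, 0.2, -0.5]
grip_width: 0.3
grip_force: 0.0
time_s: 23.37
position: [499.8, -65.6, 149.1]
ee_rot: [-0.049, 0.999, 0.0, 0.0]
wrist_force: [-0.2, -0.6, 1.3]
grip_width: 0.7
grip_force: 0.6
t 23.37 pos [499.8 -65.6 149.1] j [-0.35  0.52  1.83  0.    0.8  -2.02] F [-0.2 -0.6  1.3] w 0.7 -> travel [ 0.0001  0.0042 -0.0059] roll -0.002 toolx [-0.995 -0.099 -0.   ] tooly [-0.099  0.995  0.   ]
blue scene n 602 inl 0.7 lean from vertical 37.0 yaw -84.8 c [497.  -80.9 102. ] world z [ 82.3 124.6] slot y [-42.5  40.1] slot z [23.  76.2] slot x med 1.2
```

Contact starts near TCP height 149. I'll keep going in small steps.

```bash
for i in 1 2; do :; done; python3 -m handwheel '[{"travel":[0,-0.001,0.0017],"roll":0},{"travel":[0,-0.0015,0.0026],"roll":0},{"travel":[0,-0.0015,0.0026],"roll":0}]' | egrep 'pos|wrist'; python3 -m handwheel '[{"travel":[0,-0.001,0.0017],"roll":0},{"travel":[0,-0.0015,0.0026],"roll":0},{"travel":[0,-0.0015,0.0026],"roll":0}]' | egrep 'pos|wrist'
python3 -c "
from h import *
go(pt('blue',-42,0.5,155),-84.2)
c=bank('blue',(501,-80),'blue',82)"
```

```text
position: [500.2, -67.0, 147.2]
wrist_force: [-1.7, 1.3, 6.3]
position: [500.6, -68.4, 145.4]
wrist_force: [-0.6, 1.8, 11.0]
t 23.92 pos [500.6 -68.4 145.4] j [-0.36  0.53  1.83  0.    0.79 -2.03] F [-0.6  1.8 11. ] w 0.1 -> travel [ 0.0006  0.007  -0.0096] roll -0.002 toolx [-0.995 -0.099 -0.002] tooly [-0.099  0.995 -0.   ]
blue scene n 525 inl 0.7 lean from vertical 37.7 yaw -84.4 c [497.9 -82.5 100.2] world z [ 82.7 121.9] slot y [-41.5  40.5] slot z [22.8 72.5] slot x med 1.8
```

```bash
python3 -m handwheel '[{"travel":[0,-0.001,0.0017],"roll":0},{"travel":[0,-0.0015,0.0026],"roll":0},{"travel":[0,-0.0015,0.0026],"roll":0}]' | egrep 'pos|wrist'
python3 -c "
from h import *
go(pt('blue',-42,0.5,155),-84.2)
c=bank('blue',(501,-80),'blue',80)"
```

```text
position: [500.7, -68.7, 144.5]
wrist_force: [-3.0, 6.8, 25.1]
t 24.22 pos [500.7 -68.7 144.5] j [-0.36  0.53  1.83  0.    0.78 -2.03] F [-3.   6.8 25.1] w 0.8 -> travel [ 0.0007  0.0074 -0.0104] roll -0.003 toolx [-0.995 -0.098 -0.003] tooly [-0.098  0.995  0.002]
blue scene n 543 inl 0.7 lean from vertical 37.1 yaw -84.8 c [497.1 -83.9  98.8] world z [ 80.4 121.7] slot y [-42.   40.7] slot z [19.9 71.8] slot x med 2.2
```

Force rose from 11 to 25 N, which is the stop. I'll back off, set the bank upright, and check with a second push.

```bash
python3 -m handwheel '[{"travel":[0,0.003,-0.006],"roll":0},{"travel":[0,0.003,-0.03],"roll":0},{"travel":[0,0.003,-0.03],"roll":0},{"travel":[0,0.003,-0.03],"roll":0},{"travel":[0,0.003,-0.03],"roll":0},{"travel":[0,0.003,-0.03],"roll":0}]' 0.7 | egrep 'pos|wrist'
python3 -c "
from h import *
go(pt('blue',-33,0.5,125),-84.2)
c=bank('blue',(501,-80),'blue',80)"
```

```text
position: [499.2, -66.9, 170.5]
wrist_force: [0.2, 0.2, 0.2]
t 24.77 pos [499.2 -66.9 170.5] j [-0.36  0.48  1.81 -0.    0.85 -2.03] F [0.2 0.2 0.2] w 32.6 -> travel [-0.0007 -0.0036  0.0455] roll -0.002 toolx [-0.995 -0.099  0.002] tooly [-0.099  0.995  0.001]
blue scene n 597 inl 0.69 lean from vertical 37.8 yaw -85.0 c [496.1 -83.4 100. ] world z [ 80.5 123.1] slot y [-42.2  39.8] slot z [20.  72.9] slot x med 2.2
```

```bash
python3 -m handwheel '[{"travel":[0,0.002,0],"roll":0},{"travel":[0,0.0,0],"roll":0},{"travel":[0,-0.001,0],"roll":0},{"travel":[0,-0.002,0.015],"roll":0},{"travel":[0,-0.003,0.03],"roll":0},{"travel":[0,-0.003,0.044],"roll":0},{"travel":[0,-0.003,0.044],"roll":0},{"travel":[0,-0.003,0.044],"roll":0}]' 0.7 | egrep 'pos|wrist'
python3 -m handwheel '[{"travel":[0,0,0],"roll":0},{"travel":[0,0,0],"roll":0},{"travel":[0,0,0],"roll":0},{"travel":[0,0,0],"roll":0},{"travel":[0,-0.002,0],"roll":0},{"travel":[0,-0.004,0],"roll":0},{"travel":[0,-0.004,0],"roll":0}]' 0 15
python3 -c "
from h import *
bank('blue',(501,-80),'blue',82)"
python3 -m handwheel '[{"travel":[0,0,0],"roll":0},{"travel":[0,0,0],"roll":0},{"travel":[0,0,0],"roll":0},{"travel":[0,0,0],"roll":0},{"travel":[0,0,0],"roll":0}]' 0.6
python3 -c "
from h import *
go(pt('blue',-38,0.5,165),-84.2)
bank('blue',(501,-80),'blue',82)"
```

```text
position: [499.7, -70.0, 126.8]
wrist_force: [-0.3, 0.3, 0.3]
time_s: 26.07
position: [500.6, -73.9, 128.0]
ee_rot: [-0.049, 0.999, 0.0, 0.0]
wrist_force: [-0.7, 1.8, 4.4]
grip_width: 29.3
grip_force: 13.7
blue scene n 386 inl 0.7 lean from vertical 32.1 yaw -85.9 c [487.6 -90.8 101.4] world z [ 82.5 127.5] slot y [-42.6  34.6] slot z [20.7 73. ] slot x med 8.6
time_s: 26.53
position: [500.5, -74.2, 127.2]
ee_rot: [-0.05, 0.999, -0.0, -0.0]
wrist_force: [-0.8, -0.5, 0.3]
grip_width: 50.1
grip_force: 0.0
t 26.53 pos [500.5 -74.2 127.2] j [-0.37  0.56  1.84 -0.    0.75 -2.04] F [-0.8 -0.5  0.3] w 50.1 -> travel [ 0.      0.0088 -0.0378] roll -0.002 toolx [-0.995 -0.099  0.   ] tooly [-0.099  0.995 -0.   ]
blue scene n 440 inl 0.65 lean from vertical 37.7 yaw -84.2 c [485.8 -81.7 103.6] world z [ 82.5 183.5] slot y [-42.2  33.3] slot z [ 23.  107.1] slot x med 1.5
```

```bash
python3 -m handwheel '[{"travel":[0,0,0.002],"roll":0},{"travel":[0,0,0.002],"roll":0},{"travel":[0,0,0.002],"roll":0},{"travel":[0,0,0.002],"roll":0},{"travel":[0,0,0.002],"roll":0},{"travel":[0,0.001,0.002],"roll":0},{"travel":[0,0.002,0.002],"roll":0},{"travel":[0,0.002,0.002],"roll":0}]' 0 28
python3 -c "
from h import *
bank('blue',(501,-80),'blue',82)"
python3 -m handwheel '[{"travel":[0,0,0],"roll":0},{"travel":[0,0,0],"roll":0},{"travel":[0,0,0],"roll":0}]' 0.375
python3 -c "
from h import *
bank('blue',(501,-80),'blue',82)"
python3 -m handwheel '[{"travel":[0,0,0],"roll":0},{"travel":[0,0,0],"roll":0},{"travel":[0,0,0],"roll":0},{"travel":[0,0,0],"roll":0}]' 0.6
python3 -c "
from h import *
go(pt('blue',-38,0.5,165),-84.2)
bank('blue',(501,-80),'blue',82)"
```

```text
time_s: 27.25
position: [500.9, -73.1, 125.8]
ee_rot: [-0.05, 0.999, -0.001, 0.001]
wrist_force: [-1.2, -4.6, 4.3]
grip_width: 27.9
grip_force: 26.3
blue scene n 366 inl 0.69 lean from vertical 30.5 yaw -85.0 c [486.  -88.3 102.1] world z [ 82.6 144.4] slot y [-42.1  31.8] slot z [22.  74.6] slot x med 6.7
time_s: 27.55
position: [500.3, -71.5, 125.2]
ee_rot: [-0.049, 0.999, 0.001, -0.0]
wrist_force: [0.2, -0.1, 0.3]
grip_width: 32.2
grip_force: 0.4
blue scene n 361 inl 0.66 lean from vertical 31.6 yaw -84.7 c [485.4 -87.9 101.2] world z [ 82.3 125. ] slot y [-42.6  32. ] slot z [21.8 73.1] slot x med 5.7
time_s: 27.93
position: [500.0, -71.7, 125.1]
ee_rot: [-0.05, 0.999, 0.0, -0.0]
wrist_force: [0.3, 0.5, 0.3]
grip_width: 49.1
grip_force: 0.0
t 27.93 pos [500.  -71.7 125.1] j [-0.36  0.56  1.84  0.    0.74 -2.03] F [0.3 0.5 0.3] w 49.1 -> travel [-0.0002  0.0063 -0.0399] roll -0.002 toolx [-0.995 -0.099  0.001] tooly [-0.099  0.995  0.001]
blue scene n 380 inl 0.64 lean from vertical 31.2 yaw -84.1 c [483.3 -86.6 103.6] world z [ 82.2 182.6] slot y [-41.7  31.9] slot z [22.  88.3] slot x med 5.7
```

Blue is now flush at 31°. I'll check the stop with a second push from above.

```bash
python3 -m handwheel '[{"travel":[0,0,-0.02],"roll":0},{"travel":[0,0.0,-0.036],"roll":0},{"travel":[0,0,-0.036],"roll":0}]' 0.6 | egrep 'pos'; python3 -m handwheel '[{"travel":[0,0.001,0],"roll":0},{"travel":[0,0.001,0],"roll":0},{"travel":[0,0.001,0],"roll":0},{"travel":[0,0.001,0],"roll":0},{"travel":[0,0.001,0],"roll":0},{"travel":[0,0.001,0],"roll":0},{"travel":[0,0.001,0.004],"roll":0},{"travel":[0,0.001,0.008],"roll":0},{"travel":[0,0.001,0.008],"roll":0}]' 0 20 | egrep 'pos|wrist'
python3 -c "
from h import *
go(pt('blue',-33,0.5,150),-84.2)
bank('blue',(501,-80),'blue',82)"
python3 -m handwheel '[{"travel":[0,-0.001,0.0017],"roll":0},{"travel":[0,-0.0015,0.0026],"roll":0},{"travel":[0,-0.0015,0.0026],"roll":0}]' | egrep 'pos|wrist'
```

```text
position: [501.9, -72.5, 163.6]
position: [499.6, -70.8, 152.4]
wrist_force: [0.4, 0.5, 1.0]
t 28.98 pos [499.6 -70.8 152.4] j [-0.36  0.51  1.82 -0.    0.81 -2.03] F [0.4 0.5 1. ] w 3.0 -> travel [-0.0006  0.0003  0.0024] roll -0.002 toolx [-0.995 -0.099  0.002] tooly [-0.099  0.995  0.001]
blue scene n 532 inl 0.7 lean from vertical 33.2 yaw -85.1 c [497.7 -85.7 102.7] world z [ 82.1 123.9] slot y [-42.  40.] slot z [21.7 72.1] slot x med 5.8
position: [500.3, -72.6, 150.6]
wrist_force: [-0.4, 0.7, -0.2]
```

```bash
python3 -m handwheel '[{"travel":[0,-0.001,0.0017],"roll":0},{"travel":[0,-0.0015,0.0026],"roll":0},{"travel":[0,-0.0015,0.0026],"roll":0}]' | egrep 'pos|wrist';python3 -m handwheel '[{"travel":[0,-0.0005,0.001],"roll":0},{"travel":[0,-0.001,0.0017],"roll":0},{"travel":[0,-0.001,0.0017],"roll":0}]' | egrep 'pos|wrist'
python3 -c "
from h import *
bank('blue',(501,-80),'blue',82)"
```

```text
position: [500.6, -74.0, 148.2]
wrist_force: [0.2, 0.5, 0.9]
position: [500.8, -74.2, 147.6]
wrist_force: [-0.8, 4.1, 10.5]
blue scene n 500 inl 0.71 lean from vertical 31.8 yaw -84.8 c [497.5 -86.5 101.7] world z [ 82.3 124. ] slot y [-41.9  41.1] slot z [21.5 72. ] slot x med 5.9
```

```bash
python3 -m handwheel '[{"travel":[0,-0.0005,0.001],"roll":0},{"travel":[0,-0.001,0.0017],"roll":0},{"travel":[0,-0.001,0.0017],"roll":0}]' | egrep 'pos|wrist'
python3 -c "
from h import *
bank('blue',(501,-80),'blue',82)"
```

```text
position: [501.1, -74.6, 146.7]
wrist_force: [-1.9, 5.8, 17.2]
blue scene n 501 inl 0.72 lean from vertical 31.9 yaw -84.6 c [497.1 -86.9 101.2] world z [ 82.5 123.1] slot y [-41.1  40.1] slot z [21.5 71.3] slot x med 6.0
```

Blue is firmly home. Now for the orange bank in the grey cradle.

```bash
python3 -m handwheel '[{"travel":[0,0.001,-0.005],"roll":0},{"travel":[0,0.001,-0.03],"roll":0},{"travel":[0,0.001,-0.065],"roll":0},{"travel":[0,0.001,-0.083],"roll":0},{"travel":[0,0.001,-0.083],"roll":0}]' 0.7 | egrep 'pos'
python3 -c "
from h import *
bank('blue',(501,-80),'blue',82)
bank('orange',(550,78),'grey',72)
go([554.8,111,228],-96.8)"
```

```text
position: [503.2, -76.0, 231.8]
blue scene n 594 inl 0.71 lean from vertical 32.9 yaw -83.7 c [501.1 -84.5 103.7] world z [ 82.7 125.7] slot y [-41.6  41. ] slot z [21.8 72.9] slot x med 5.6
orange scene n 736 inl 0.62 lean from vertical 30.6 yaw -97.3 c [548.6  93.7 101. ] world z [ 73.  130.4] slot y [-42.1  39.5] slot z [10.4 76.7] slot x med 7.4
t 30.65 pos [500.7 -75.1 228.2] j [-0.37  0.4   1.75 -0.    1.   -2.04] F [ 0.4 -0.5 -0.2] w 34.0 -> travel [-7.230e-02  1.798e-01  1.000e-04] roll 0.218 toolx [-0.995 -0.099 -0.001] tooly [-0.099  0.995 -0.001]
```

```bash
python3 -m handwheel '[{"travel":[-0.008,0.02,0],"roll":0.025},{"travel":[-0.02,0.05,0],"roll":0.06},{"travel":[-0.032,0.08,0],"roll":0.1},{"travel":[-0.044,0.11,0],"roll":0.135},{"travel":[-0.056,0.14,0],"roll":0.17},{"travel":[-0.066,0.165,0],"roll":0.2},{"travel":[-0.072,0.18,0],"roll":0.218},{"travel":[-0.072,0.18,0],"roll":0.218},{"travel":[-0.072,0.18,0],"roll":0.218},{"travel":[-0.072,0.18,0],"roll":0.218}]' 0.7 | egrep 'pos'
python3 -c "
from h import *
go([554.8,110.5,131],-96.8)"
```

```text
position: [553.4, 110.6, 226.3]
t 31.48 pos [553.4 110.6 226.3] j [-0.    0.47  1.61 -0.    1.06 -1.45] F [ 0.2  0.4 -0.7] w 61.0 -> travel [-0.0017  0.0002  0.0953] roll 0.0 toolx [-0.993  0.118  0.003] tooly [ 0.118  0.993 -0.001]
```

```bash
python3 -m handwheel '[{"travel":[-0.001,0,0.02],"roll":0},{"travel":[-0.001,0,0.05],"roll":0},{"travel":[-0.001,0,0.075],"roll":0},{"travel":[-0.001,0,0.09],"roll":0},{"travel":[-0.001,0,0.095],"roll":0},{"travel":[-0.001,0,0.095],"roll":0},{"travel":[-0.001,0,0.095],"roll":0}]' 0.7 | egrep 'pos|wrist'
python3 -m handwheel '[{"travel":[0,0,0],"roll":0},{"travel":[0,0,0],"roll":0},{"travel":[0,0,0],"roll":0},{"travel":[0,0,0],"roll":0},{"travel":[0,0,0],"roll":0},{"travel":[0,0,0],"roll":0},{"travel":[0,0,0],"roll":0}]' 0 15
python3 -m handwheel '[{"travel":[0,0.0025,-0.0043],"roll":0},{"travel":[0,0.005,-0.0087],"roll":0},{"travel":[0,0.0075,-0.013],"roll":0},{"travel":[0,0.010,-0.0173],"roll":0},{"travel":[0,0.010,-0.0173],"roll":0}]'
python3 -c "
from h import *
bank('orange',(550,78),'grey',75)"
```

```text
position: [555.7, 110.3, 133.0]
wrist_force: [0.7, -0.6, 0.5]
time_s: 32.65
position: [555.5, 111.1, 133.0]
ee_rot: [0.059, 0.998, -0.0, 0.0]
wrist_force: [0.1, -0.2, 2.0]
grip_width: 27.5
grip_force: 13.7
time_s: 33.07
position: [557.0, 121.6, 151.1]
ee_rot: [0.059, 0.998, 0.0, 0.001]
wrist_force: [-0.3, -1.9, 0.3]
grip_width: 27.3
grip_force: 14.2
orange scene n 759 inl 0.62 lean from vertical 30.3 yaw -97.1 c [544.8  96.9 105.6] world z [ 75.7 147.5] slot y [-42.7  39.4] slot z [ 12.9 107.2] slot x med 7.4
```

```bash
python3 -m handwheel '[{"travel":[0,0.004,-0.007],"roll":0},{"travel":[0,0.0075,-0.013],"roll":0},{"travel":[0,0.010,-0.0173],"roll":0},{"travel":[0,0.0125,-0.0217],"roll":0},{"travel":[0,0.015,-0.026],"roll":0},{"travel":[0,0.015,-0.046],"roll":0},{"travel":[0,0.015,-0.065],"roll":0},{"travel":[0,0.015,-0.075],"roll":0},{"travel":[0,0.015,-0.075],"roll":0}]'
python3 -c "
from h import *
bank('orange',(560,135),'grey',90)
go(pt('orange',-1,0.5,225),-101.7)"
```

```text
time_s: 33.87
position: [560.1, 136.6, 227.7]
ee_rot: [0.059, 0.998, 0.001, 0.003]
wrist_force: [0.5, -0.3, -2.4]
grip_width: 19.8
grip_force: 14.9
orange scene n 744 inl 0.69 lean from vertical 2.1 yaw 82.8 c [551.6 130.9 158.2] world z [111.1 214.8] slot y [-41.5  40. ] slot z [ 72.3 164.7] slot x med 4.0
t 33.92 pos [559.1 136.4 226.2] j [ 0.04  0.49  1.58  0.    1.07 -1.41] F [-0.9 -0.2 -3.2] w 20.1 -> travel [-0.0148  0.1419  0.0014] roll 0.086 toolx [-0.993  0.118 -0.003] tooly [0.118 0.993 0.001]
```

```bash
python3 -m handwheel '[{"travel":[-0.002,0.016,0],"roll":0.01},{"travel":[-0.004,0.04,0],"roll":0.025},{"travel":[-0.007,0.068,0],"roll":0.04},{"travel":[-0.01,0.096,0],"roll":0.06},{"travel":[-0.013,0.12,0],"roll":0.075},{"travel":[-0.015,0.135,0],"roll":0.086},{"travel":[-0.015,0.142,0],"roll":0.086},{"travel":[-0.015,0.142,0.0],"roll":0.086},{"travel":[-0.015,0.142,0.0],"roll":0.086},{"travel":[-0.015,0.142,0.0],"roll":0.086}]' | egrep 'pos'
python3 -c "
from h import *
c=bank('orange',(590,275),'orange',95)
go(pt('orange',0.5,0.5,180),-101.7)"
```

```text
position: [589.5, 274.0, 224.3]
orange scene n 850 inl 0.66 lean from vertical 1.3 yaw 77.7 c [582.1 267.5 154.9] world z [106.4 211.2] slot y [-45.   36.4] slot z [ 36.5 130.9] slot x med 54.9
t 34.8 pos [589.7 273.9 224.6] j [ 0.26  0.59  1.39 -0.    1.17 -1.1 ] F [ 0.1 -0.3 -1.7] w 20.0 -> travel [-0.0007  0.0004  0.0446] roll -0.002 toolx [-0.979  0.204  0.001] tooly [ 0.204  0.979 -0.001]
```

```bash
python3 -m handwheel '[{"travel":[-0.0015,0,0.01],"roll":0},{"travel":[-0.0015,0,0.025],"roll":0},{"travel":[-0.0015,0,0.038],"roll":0},{"travel":[-0.0015,0,0.045],"roll":0},{"travel":[-0.0015,0,0.045],"roll":0},{"travel":[-0.0015,0,0.045],"roll":0}]' | egrep 'pos|wrist'; python3 -m handwheel '[{"travel":[0,0,0.002],"roll":0},{"travel":[0,0,0.004],"roll":0},{"travel":[0,0,0.005],"roll":0},{"travel":[0,0,0.005],"roll":0}]' | egrep 'pos|wrist'
python3 -c "
from h import *
go(pt('orange',0.5,0.5,172),-101.7)
bank('orange',(590,275),'orange',85)"
```

```text
position: [591.7, 274.3, 179.7]
wrist_force: [0.3, -0.2, -2.0]
position: [592.7, 275.2, 178.9]
wrist_force: [-3.9, -1.4, 12.1]
t 35.63 pos [592.7 275.2 178.9] j [ 0.26  0.64  1.42 -0.    1.07 -1.1 ] F [-3.9 -1.4 12.1] w 19.6 -> travel [ 0.002  -0.0015  0.0069] roll -0.0 toolx [-0.979  0.203 -0.004] tooly [0.203 0.979 0.002]
orange scene n 602 inl 0.63 lean from vertical 0.4 yaw -101.4 c [584.5 268.7 122.4] world z [ 86.2 168.1] slot y [-42.2  39.5] slot z [18.7 94.3] slot x med 37.2
```

```bash
python3 -m handwheel '[{"travel":[0.001,0,-0.004],"roll":0},{"travel":[0.001,-0.002,-0.004],"roll":0},{"travel":[0.001,-0.003,-0.003],"roll":0},{"travel":[0.001,-0.003,0],"roll":0},{"travel":[0.001,-0.003,0.001],"roll":0}]' | egrep 'pos|wrist'; python3 -m handwheel '[{"travel":[0,0,0.001],"roll":0},{"travel":[0,0,0.003],"roll":0},{"travel":[0,0,0.003],"roll":0}]' | egrep 'pos|wrist'
python3 -c "
from h import *
go(pt('orange',0.5,0.5,172),-101.7)
bank('orange',(590,275),'orange',85)"
```

```text
position: [590.7, 272.7, 175.3]
wrist_force: [-3.0, 0.7, 12.3]
position: [591.5, 273.3, 174.6]
wrist_force: [-3.1, 2.2, 15.2]
t 36.35 pos [591.5 273.3 174.6] j [ 0.26  0.64  1.43  0.    1.06 -1.11] F [-3.1  2.2 15.2] w 19.8 -> travel [0.0013 0.0006 0.0026] roll -0.001 toolx [-0.979  0.204 -0.004] tooly [0.204 0.979 0.003]
orange scene n 569 inl 0.63 lean from vertical 0.6 yaw 77.4 c [582.  266.7 121.3] world z [ 86.2 164.4] slot y [-43.3  38.8] slot z [18.1 90. ] slot x med 38.8
```

```bash
python3 -m handwheel '[{"travel":[0,0,-0.002],"roll":0},{"travel":[0,0,-0.002],"roll":0},{"travel":[0,0,-0.002],"roll":0},{"travel":[0,0,-0.002],"roll":0}]' 0.5 15 | egrep 'pos'; python3 -m handwheel '[{"travel":[0,0.005,0.004],"roll":0},{"travel":[0,0.01,0.008],"roll":0},{"travel":[0,0.015,0.012],"roll":0},{"travel":[0,0.02,0.016],"roll":0},{"travel":[0,0.024,0.02],"roll":0},{"travel":[0,0.028,0.024],"roll":0},{"travel":[0,0.032,0.028],"roll":0},{"travel":[0,0.036,0.032],"roll":0},{"travel":[0,0.040,0.037],"roll":0},{"travel":[0,0.040,0.037],"roll":0}]' | egrep 'pos|wrist'
python3 -c "
from h import *
go(pt('orange',-36,0.5,130),-101.7)
bank('orange',(595,300),'orange',80)"
```

```text
position: [589.6, 271.8, 172.1]
position: [597.6, 311.9, 134.8]
wrist_force: [-0.0, 0.2, -0.6]
t 37.57 pos [597.6 311.9 134.8] j [ 0.32  0.72  1.39  0.    1.03 -1.05] F [-0.   0.2 -0.6] w 43.4 -> travel [-0.0006 -0.002   0.0048] roll -0.0 toolx [-0.979  0.203  0.001] tooly [ 0.203  0.979 -0.001]
orange scene n 495 inl 0.49 lean from vertical 40.9 yaw -102.5 c [584.3 297.3 101.4] world z [ 80.3 127. ] slot y [-44.2  40.2] slot z [19. 78.] slot x med 2.9
```

```bash
python3 -m handwheel '[{"travel":[0,-0.002,0.004],"roll":0},{"travel":[0,-0.002,0.004],"roll":0},{"travel":[0,-0.002,0.004],"roll":0},{"travel":[0,-0.002,0.004],"roll":0},{"travel":[0,-0.003,0.004],"roll":0},{"travel":[0,-0.004,0.004],"roll":0},{"travel":[0,-0.004,0.004],"roll":0}]' 0 28
python3 -c "
from h import *
bank('orange',(595,300),'orange',80)"
python3 -m handwheel '[{"travel":[0,0,0],"roll":0},{"travel":[0,0,0],"roll":0},{"travel":[0,0,0],"roll":0}]' 0.38
python3 -c "
from h import *
bank('orange',(595,300),'orange',80)
go(pt('orange',-36,0.5,130),-101.7)"
```

```text
time_s: 38.2
position: [597.5, 307.1, 132.6]
ee_rot: [0.102, 0.995, -0.0, 0.0]
wrist_force: [-0.0, -0.1, 2.9]
grip_width: 27.1
grip_force: 25.5
orange scene n 467 inl 0.51 lean from vertical 31.9 yaw -103.4 c [584.5 289.2 100.2] world z [ 80.5 128.9] slot y [-43.8  39.3] slot z [16.4 75.2] slot x med 8.8
time_s: 38.5
position: [597.1, 307.3, 131.5]
ee_rot: [0.102, 0.995, -0.0, -0.0]
wrist_force: [1.6, 0.4, 0.1]
grip_width: 32.4
grip_force: 0.2
orange scene n 455 inl 0.5 lean from vertical 31.1 yaw -104.0 c [587.4 291.2 100.1] world z [ 80.4 126.6] slot y [-44.2  38.6] slot z [17.8 75. ] slot x med 6.5
t 38.55 pos [597.1 307.3 131.5] j [ 0.31  0.72  1.4   0.    1.02 -1.06] F [0.4 0.3 0.4] w 32.8 -> travel [-0.0002  0.0026  0.0015] roll -0.001 toolx [-0.979  0.203  0.001] tooly [ 0.203  0.979 -0.   ]
```

```bash
python3 -m handwheel '[{"travel":[0,0,0],"roll":0},{"travel":[0,0,0],"roll":0},{"travel":[0,0,0],"roll":0},{"travel":[0,0,-0.02],"roll":0},{"travel":[0,0,-0.038],"roll":0},{"travel":[0,0,-0.038],"roll":0}]' 0.62 | egrep 'pos'; python3 -m handwheel '[{"travel":[0,0.002,0],"roll":0},{"travel":[0,0.002,0],"roll":0},{"travel":[0,0.002,0],"roll":0},{"travel":[0,0.002,0],"roll":0},{"travel":[0,0.002,0],"roll":0},{"travel":[0,0.002,0],"roll":0},{"travel":[0,0.002,0.003],"roll":0},{"travel":[0,0.002,0.006],"roll":0},{"travel":[0,0.002,0.006],"roll":0}]' 0 20 | egrep 'pos|wrist'
python3 -c "
from h import *
bank('orange',(595,300),'orange',80)
go(pt('orange',-35,0.5,157),-101.7)"
```

```text
position: [599.4, 308.1, 173.6]
position: [597.2, 309.1, 163.0]
wrist_force: [-0.2, -0.7, 1.0]
orange scene n 619 inl 0.52 lean from vertical 37.8 yaw -104.6 c [591.8 295.9 103.5] world z [ 80.7 126. ] slot y [-43.3  38.9] slot z [19.3 76. ] slot x med 3.4
t 39.85 pos [597.3 309.2 163.3] j [ 0.31  0.69  1.38 -0.    1.08 -1.05] F [ 0.5 -0.1  0.3] w 2.3 -> travel [-0.0004 -0.0003  0.0063] roll -0.001 toolx [-0.979  0.203  0.001] tooly [ 0.203  0.979 -0.001]
```

```bash
python3 -m handwheel '[{"travel":[0,0.005,0.0],"roll":0},{"travel":[0,0.005,0.005],"roll":0},{"travel":[0,0.005,0.010],"roll":0},{"travel":[0,0.005,0.010],"roll":0}]' | egrep 'pos|wrist'; python3 -m handwheel '[{"travel":[0,-0.001,0.0017],"roll":0},{"travel":[0,-0.002,0.0035],"roll":0},{"travel":[0,-0.002,0.0035],"roll":0}]' | egrep 'pos|wrist';python3 -m handwheel '[{"travel":[0,-0.001,0.0017],"roll":0},{"travel":[0,-0.0015,0.0026],"roll":0},{"travel":[0,-0.0015,0.0026],"roll":0}]' | egrep 'pos|wrist'
python3 -c "
from h import *
bank('orange',(595,300),'orange',80)"
```

```text
position: [597.9, 314.1, 152.6]
wrist_force: [-0.2, 0.2, 0.5]
position: [598.0, 311.9, 150.1]
wrist_force: [-0.1, 0.5, -0.3]
position: [598.6, 311.3, 148.9]
wrist_force: [0.6, 0.6, 3.6]
orange scene n 561 inl 0.51 lean from vertical 35.9 yaw -100.8 c [590.4 295.6 101.2] world z [ 80.4 124.5] slot y [-43.7  40.2] slot z [19.1 74.8] slot x med 2.7
```

```bash
python3 -m handwheel '[{"travel":[0,-0.001,0.0017],"roll":0},{"travel":[0,-0.0015,0.0026],"roll":0},{"travel":[0,-0.0015,0.0026],"roll":0}]' | egrep 'pos|wrist'; python3 -m handwheel '[{"travel":[0,-0.0005,0.0008],"roll":0},{"travel":[0,-0.001,0.0017],"roll":0},{"travel":[0,-0.001,0.0017],"roll":0}]' | egrep 'pos|wrist'
python3 -c "
from h import *
bank('orange',(595,300),'orange',75)"
```

```text
position: [598.5, 310.1, 146.8]
wrist_force: [-1.1, 1.8, 6.4]
position: [598.7, 310.1, 146.5]
wrist_force: [-1.0, 2.0, 12.2]
orange scene n 638 inl 0.49 lean from vertical 37.5 yaw -102.3 c [592.1 291.5  96.7] world z [ 75.3 122.5] slot y [-43.6  40.5] slot z [ 6.6 72.5] slot x med 3.8
```

```bash
python3 -m handwheel '[{"travel":[0,-0.0005,0.0008],"roll":0},{"travel":[0,-0.001,0.0017],"roll":0},{"travel":[0,-0.001,0.0017],"roll":0}]' | egrep 'pos|wrist'
python3 -c "
from h import *
bank('orange',(595,300),'orange',75)"
```

```text
position: [599.0, 310.0, 146.2]
wrist_force: [-2.7, 4.3, 16.8]
orange scene n 624 inl 0.46 lean from vertical 38.7 yaw -101.5 c [590.6 292.7  97. ] world z [ 75.3 122.6] slot y [-44.3  41.2] slot z [ 6.9 72.2] slot x med 3.2
```

```bash
python3 -m handwheel '[{"travel":[0,0.002,-0.006],"roll":0},{"travel":[0,0.002,-0.03],"roll":0},{"travel":[0,0.0,-0.045],"roll":0},{"travel":[0,0,-0.045],"roll":0},{"travel":[0,0,-0.045],"roll":0},{"travel":[0,0,-0.045],"roll":0}]' 0.7 | egrep 'pos'
python3 - <<'E'
from h import *
from station import eyes
new=eyes.capture('scene');old=pickle.load(open('scene.pkl','rb'))
for nm,sl,pairs in (('orange','orange',((old,'blue'),(new,'orange'))),('blue','blue',((old,'orange'),(new,'blue')))):
    o,w=SL[sl];R=frame(w)
    for c,col in pairs:
        W=cloud(c);L=(W-o)@R;M=masks(c)[col]&(abs(L[...,0])<45)&(abs(L[...,1])<60)&(L[...,2]>22)&(L[...,2]<95);P=L[M];q,m,b=plane(P,t=1.5)
        t=np.array([np.percentile(P[abs(P[:,1]-y)<4][:,2],97) for y in(-35,-25,25,35)])
        z=m if m[0]>0 else -m; ax=np.array([-z[2],z[0]])  # lean in slot xz
        print(nm,col,'top z',t.round(1),'tilt deg',np.degrees(np.arctan2(z[2],z[0])).round(1))
from h import go
go(pt('orange',-33,0.5,128),-101.7)
E
```

```text
position: [596.4, 306.9, 185.5]
orange blue top z [77.5 77.4 76.7 76.4] tilt deg 8.7
orange orange top z [71.2 69.6 69.7 70.2] tilt deg 5.4
blue orange top z [79.9 78.4 78.3 78.9] tilt deg 1.1
blue blue top z [72.7 72.5 71.7 71.9] tilt deg 2.5
t 42.13 pos [596.3 306.9 185.2] j [ 0.31  0.66  1.36 -0.    1.12 -1.06] F [ 0.9 -0.6 -0.6] w 36.4 -> travel [-0.001   0.0003  0.0572] roll -0.001 toolx [-0.979  0.203  0.003] tooly [ 0.203  0.979 -0.002]
```

```bash
python3 -m handwheel '[{"travel":[0,0,0],"roll":0},{"travel":[0,0,0.02],"roll":0},{"travel":[0,0,0.045],"roll":0},{"travel":[0,0,0.06],"roll":0},{"travel":[0,0,0.06],"roll":0},{"travel":[0,0,0.06],"roll":0}]' 0.7 | egrep 'pos|wrist'
python3 -m handwheel '[{"travel":[0,0,0],"roll":0},{"travel":[0,0,0],"roll":0},{"travel":[0,0,0],"roll":0},{"travel":[0,0,0],"roll":0},{"travel":[0,0,0],"roll":0},{"travel":[0,0.001,0],"roll":0},{"travel":[0,0.001,0],"roll":0}]' 0 28 
python3 -m handwheel '[{"travel":[0,0,0],"roll":0},{"travel":[0,0,0],"roll":0},{"travel":[0,0,0],"roll":0}]' 0.375 | egrep 'pos|wid'
python3 -c "
from h import *
bank('orange',(595,300),'orange',80)
go(pt('orange',-33,0.5,128),-101.7)"
python3 -m handwheel '[{"travel":[0,0,0],"roll":0},{"travel":[0,0,0],"roll":0},{"travel":[0,0,0],"roll":0}]' 0.6 | egrep 'pos|wid'
python3 -c "
from h import *
bank('orange',(595,300),'orange',80)"
```

```text
position: [596.3, 307.1, 125.2]
wrist_force: [-0.5, 0.6, 0.9]
time_s: 43.22
position: [597.9, 308.5, 127.8]
ee_rot: [0.102, 0.995, 0.0, 0.001]
wrist_force: [-0.3, -0.6, 3.5]
grip_width: 28.0
grip_force: 25.4
position: [597.3, 308.3, 126.7]
grip_width: 31.8
orange scene n 413 inl 0.52 lean from vertical 35.7 yaw -102.1 c [584.2 292.8  97.9] world z [ 80.4 124.1] slot y [-43.7  38.7] slot z [18.5 72.5] slot x med 4.9
t 43.52 pos [597.2 308.3 126.6] j [ 0.31  0.73  1.4  -0.    1.01 -1.06] F [-0.8  0.  -0.1] w 32.2 -> travel [-0.0002 -0.0013 -0.0014] roll -0.001 toolx [-0.979  0.203  0.001] tooly [ 0.203  0.979 -0.   ]
position: [597.4, 308.3, 126.7]
grip_width: 45.6
orange scene n 411 inl 0.54 lean from vertical 34.7 yaw -99.8 c [581.4 293.7  99.8] world z [ 80.2 125.5] slot y [-43.3  39.6] slot z [18.8 73.5] slot x med 5.4
```

```bash
python3 -m handwheel '[{"travel":[0,0,-0.02],"roll":0},{"travel":[0,0,-0.036],"roll":0},{"travel":[0,0,-0.036],"roll":0}]' 0.6 | egrep 'pos'; python3 -m handwheel '[{"travel":[0,0.003,0],"roll":0},{"travel":[0,0.003,0],"roll":0},{"travel":[0,0.003,0],"roll":0},{"travel":[0,0.003,0],"roll":0},{"travel":[0,0.003,0],"roll":0},{"travel":[0,0.003,0],"roll":0},{"travel":[0,0.003,0.004],"roll":0},{"travel":[0,0.003,0.009],"roll":0},{"travel":[0,0.003,0.009],"roll":0}]' 0 20 | egrep 'pos|wrist'
python3 -m handwheel '[{"travel":[0,-0.001,0.0017],"roll":0},{"travel":[0,-0.002,0.0035],"roll":0},{"travel":[0,-0.002,0.0035],"roll":0}]' | egrep 'pos|wrist'
python3 -m handwheel '[{"travel":[0,-0.0005,0.0009],"roll":0},{"travel":[0,-0.001,0.0017],"roll":0},{"travel":[0,-0.001,0.0017],"roll":0}]' | egrep 'pos|wrist'
python3 -c "
from h import *
bank('orange',(595,300),'orange',75)"
```

```text
position: [599.6, 309.1, 166.2]
position: [597.3, 311.0, 152.5]
wrist_force: [-0.8, 0.4, 0.3]
position: [597.5, 309.0, 150.0]
wrist_force: [-0.2, 0.3, -0.4]
position: [597.5, 308.2, 148.7]
wrist_force: [-0.2, -0.2, -0.6]
orange scene n 637 inl 0.41 lean from vertical 37.0 yaw -102.1 c [589.8 291.4  97.6] world z [ 75.6 123.8] slot y [-44.1  40.3] slot z [ 7.1 72.5] slot x med 4.6
```

Measuring the force and travel of each step:

```bash
python3 -m handwheel '[{"travel":[0,-0.0005,0.0009],"roll":0},{"travel":[0,-0.001,0.0017],"roll":0},{"travel":[0,-0.001,0.0017],"roll":0}]' | egrep 'pos|wrist'
python3 -m handwheel '[{"travel":[0,-0.0005,0.0009],"roll":0},{"travel":[0,-0.0005,0.0009],"roll":0},{"travel":[0,-0.0005,0.0009],"roll":0}]' | egrep 'pos|wrist'
python3 -m handwheel '[{"travel":[0,-0.0005,0.0009],"roll":0},{"travel":[0,-0.0005,0.0009],"roll":0},{"travel":[0,-0.0005,0.0009],"roll":0}]' | egrep 'pos|wrist'
```

```text
position: [597.7, 307.7, 147.6]
wrist_force: [0.6, 1.2, 2.9]
position: [597.8, 307.6, 147.3]
wrist_force: [-0.5, 1.5, 5.0]
position: [598.0, 307.6, 147.1]
wrist_force: [-1.4, 2.0, 7.3]
```

```bash
python3 -m handwheel '[{"travel":[0,-0.0005,0.0009],"roll":0},{"travel":[0,-0.001,0.0017],"roll":0},{"travel":[0,-0.001,0.0017],"roll":0}]' | egrep 'pos|wrist'
python3 -m handwheel '[{"travel":[0,-0.0005,0.0009],"roll":0},{"travel":[0,-0.0005,0.0009],"roll":0},{"travel":[0,-0.0005,0.0009],"roll":0}]' | egrep 'pos|wrist'
python3 -m handwheel '[{"travel":[0,-0.0005,0.0009],"roll":0},{"travel":[0,-0.0005,0.0009],"roll":0},{"travel":[0,-0.0005,0.0009],"roll":0}]' | egrep 'pos|wrist'
python3 -c "
from h import *
bank('orange',(595,300),'orange',75)"
```

```text
position: [598.3, 307.6, 146.8]
wrist_force: [-0.8, 3.5, 12.3]
position: [598.5, 307.6, 146.7]
wrist_force: [-3.1, 4.3, 14.6]
position: [598.6, 307.6, 146.6]
wrist_force: [-3.4, 4.8, 17.9]
orange scene n 617 inl 0.49 lean from vertical 36.7 yaw -100.6 c [590.  291.5  98.4] world z [ 75.4 123.2] slot y [-43.6  40.7] slot z [ 7.2 72. ] slot x med 5.0
```

Going from 7 to 18 N moved the tool only 0.5 mm, so the stop is reached. Retracting for a final check.

```bash
python3 -m handwheel '[{"travel":[0,0.002,-0.005],"roll":0},{"travel":[0,0.003,-0.015],"roll":0},{"travel":[0,0.003,-0.04],"roll":0},{"travel":[0,0.003,-0.075],"roll":0},{"travel":[0,0.035,-0.1],"roll":0},{"travel":[0,0.07,-0.12],"roll":0},{"travel":[0,0.105,-0.12],"roll":0},{"travel":[0,0.13,-0.12],"roll":0},{"travel":[0,0.13,-0.12],"roll":0}]' | egrep 'pos|wrist'
python3 - <<'E'
from h import *
from station import eyes
for cam in('scene','top'):
  new=eyes.capture(cam);old=pickle.load(open(cam+'.pkl','rb'))
  if cam=='scene':cv2.imwrite('pics/fin.png',cv2.resize(cv2.convertScaleAbs(new['color'][110:300,210:370,::-1],alpha=1.5),None,fx=3,fy=3,interpolation=cv2.INTER_CUBIC))
  for sl,pairs in (('orange',((old,'blue'),(new,'orange'))),('blue',((old,'orange'),(new,'blue')))):
    o,w=SL[sl];R=frame(w)
    for c,col in pairs:
        W=cloud(c);L=(W-o)@R;M=masks(c)[col]&(abs(L[...,0])<45)&(abs(L[...,1])<60)&(L[...,2]>22)&(L[...,2]<95);P=L[M];q,m,b=plane(P,t=1.5)
        z=m if m[0]>0 else -m;t=np.arctan2(z[2],z[0]);Q=P[b]
        # right-face x at z=17, and coordinate of top along the bank axis
        a=np.array([-np.sin(t),np.cos(t)]);top=np.percentile(P[:,[0,2]]@a,97.5)
        xr=q[0]-np.tan(t)*(17-q[2]);print(cam,sl,col,len(P),'tilt',np.degrees(t).round(1),'top',top.round(1),'x centre',(xr-10).round(1),'y',np.percentile(P[:,1],[1,99]).round(1))
E
```

```text
position: [623.0, 436.4, 261.5]
wrist_force: [-0.3, -0.1, 0.5]
scene orange blue 595 tilt 8.7 top 77.3 x centre -4.2 y [-42.1  39.4]
scene orange orange 531 tilt 2.9 top 71.1 x centre -3.7 y [-42.8  40. ]
scene blue orange 704 tilt 1.1 top 79.3 x centre -2.7 y [-43.4  39.1]
scene blue blue 598 tilt 2.6 top 72.4 x centre -2.8 y [-41.2  40.5]
top orange blue 796 tilt 7.7 top 77.5 x centre -3.5 y [-40.8  41.5]
top orange orange 697 tilt 5.0 top 69.9 x centre -1.4 y [-42.5  42.4]
top blue orange 568 tilt 1.5 top 77.9 x centre -0.9 y [-43.5  41.6]
top blue blue 538 tilt 2.4 top 70.8 x centre -1.6 y [-42.4  42.8]
```

View pics/fin.png

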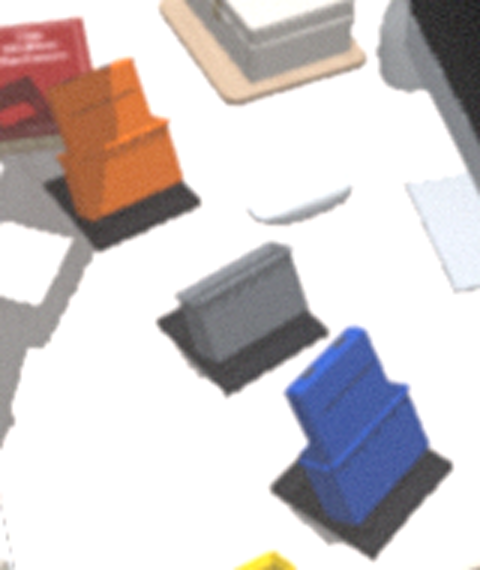

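The final crop shows orange in the orange cradle (115,140) and blue in the blue cradle (350,420), both upright with their extra lean within 5°. The bystanders have not moved and the grey cradle is empty. Handing in.

```bash
python3 -c "
from station import bot
print(bot.finish_job())"
```

```text
the job is handed in; nothing more can be done
None
```

The job is handed in, though no verdict came back: each bank stands in the cradle of its own colour, released and pushed until a firm stop was felt (about 25 N for blue, briefly over the roughly 20 N stop limit, and 18 N for orange), but the cameras put the plate travel at only about 7 mm and I couldn't read it directly.

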